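# Square up the carton and aim the code scanner at its label

## Robot

A 7-joint arm with a two-finger parallel gripper is mounted at the origin on the work surface. World frame = base frame: x ahead of the robot, y to its left, z up, the work surface at z = 0. Lengths are in m, angles in rad, forces in N, time in s.
With the tool pointing down it reaches from about 0.4 to 0.85 m from the base axis. Payload 4.5 kg.
Tool frame: the origin (TCP) lies midway between the tips of the shut fingers; the grasp point (between the pads) lies 19 mm behind it; z points along the fingers, y is the direction in which the jaws open and shut (so a half turn about z gives the same grasp; the last joint's range is limited). The gripper opens to 88 mm and grips with 3 to 60 N. Pads are 18 mm wide; open, the fingers measure 123 mm over their backs; the gripper's body (75 mm by 187 mm) begins 45 mm behind the grasp point.
Start: joints at [1.193, 0.689, -0.195, 1.565, 0.157, 0.902, -0.215], TCP at [0.25, -0.573, 0.239] pointing down, gripper open.
Joint ranges: [-3.01, 3.01], [-0.46, 2.08], [-1.47, 1.51], [0.13, 2.56], [-1, 4.14], [0.04, 2.09], [-2.66, 2.66]. Speed limits (rad/s): [2.57, 2.57, 3.14, 3.14, 3.14, 3.14, 3.14].

## Interface

Orientations are given as a unit quaternion [w, x, y, z].
In Python, from bench import observe, capture, calibration, sign_off, find_in gives the robot as it stands. The module is installed in compiled form; this text tells all that it offers.
- The arm moves only by the tool play_rows, never from a script. Its argument "targets" is a list of rows, each an object with "translation": the shift along the tool's x, y, z in cm, a list of three; "dr": the turn, a rotation vector about the tool's x, y, z in degrees, a list of three. In form: [{"translation": [tx, ty, tz], "dr": [wx, wy, wz]}, ...]. A call has exactly 5 rows; each row shifts and turns the pose as measured when the row begins, along the tool's axes as they then stand; what a row does not reach is not made up. A row lasts 1/8 s, in which the tool goes at most 62.5 mm and 10.7 degrees, less where a joint would pass 70% of its speed; a pose out of reach is approached as far as the arm can. A call is refused whole if a number of a shift passes 6.25 or a number of a turn 10.7, either way. A call with a gripper value outside its range is refused whole. "gripper" is the closure, from -1 (fully open) to 1 (shut), set as the call begins (left out, the last holds). The fingers move at their own pace and stop on an object; "grip_force" is the grip in N (left out, the last holds). Time passes only in rows, so rows that do not move let the fingers close, or fill a call up. It gives the time, the measured TCP pose, the force and the opening at its end, in the units of the state.
- observe(): the state, without advancing time (a new reading comes with each control period).
- capture(name): name is "scene" or "side" or "wrist"; returns the picture (480x640x3 uint8, blue, green, red); there is no depth.
- calibration(name): a dict with "fx", "fy", "cx", "cy" (pixels), "R" (3x3) and "t" (3): a world point X has camera coordinates R X + t. Camera axes: x right, y down, z forward; pixel columns grow to the right and rows downward; lengths in m; the calibration is good to about 2 mm. A picture is of the moment at which its call begins: read the wrist's pose just before it. calibration takes no time and is no camera call; for the wrist camera it gives the pose at the moment of the call.
- sign_off(): hands the job in, once; it reports no verdict.
Trained networks look in the newest picture that a camera, given by its name, has taken for a name from the list of things; names that differ only in an ending like _2 or _b are one class to them, and where a whole thing is asked for, a point or a joint stands for the part that bears it (a point fixed in the world has none). Each returns a list of dicts, best first, with "p" (0 to 1); they miss things now and then, are a little off and sometimes report something else, mostly with a low value. They report only what shows in the picture. A call takes as long as a camera call. They do not tell look-alikes from the thing itself.
- find_in(label, camera): "point" ([x, y, z] in m, in world coordinates, good to about 4 mm: the middle of the surface that is visible of it).
The state is a dict: "time_s": time; "joints": joint angles; "joint_vel": joint speeds; "effort": joint torques, N m; "position": TCP position; "orientation": TCP orientation; "wrist_force": force on the tool from outside, world axes, zero at the start; "moment": the same for the moment, N m; "finger_gap": finger opening in m.
Only numpy, scipy, OpenCV 4.12 (cv2) and the standard library are available. Lean on these libraries where they do the work, as an engineer would, in place of code of your own. Each camera call takes 0.05 s, during which the arm holds its last target.

## Task

Push the white carton on the measuring board fully home against both metal stops, so that it sits square in their corner. Then draw the hand scanner up out of its holder, tip it so that its window looks slantingly down (about 45 degrees) at the middle of the carton's striped label from roughly 12 cm away, aiming line across the stripes, and finish still holding it there, raised, steady and touching nothing but the gripper. The carton must stay home against the stops, and the other things on the table must be left where they are.

Things in the scene. Friction and masses are not known exactly. Their poses are not given: they have to be found in the camera images.
- label (a point): Centre of the striped code label in the middle of the white carton's top face, 50 mm above the carton's underside; z up. The code is 34 mm (x) by 60 mm (y): its stripes run along x and follow one another along y. With the carton home against both stops this point is at x = -45, y = +65 mm in corner's frame.
- carton: White carton, loose on the measuring board: 90 mm (x) by 130 mm (y) by 50 mm high, about 0.35 kg, too wide to grip, to be pushed; glossy, it slides easily on the board and along the stops (friction about 0.3). Origin at the centre of its underside; axes as for label.
- corner (a point): Inner corner of the board's two stops, at the level of the board's upper face. The far stop's face runs from here 240 mm along +y, on the carton's +x side; the right-hand stop's face runs from here 200 mm along -x, on the carton's -y side. Both are aluminium bars 18 mm thick, standing 35 mm above the board's face.
- board: Measuring board: a fixed grey plate 240 mm (x) by 260 mm (y), 12 mm thick, lying on the table. Origin at the centre of its underside; corner is at x = +100, y = -110, z = +12 mm, same axes.
- holder: Fixed desk stand: black base 110 (x) x 80 (y) x 20 mm high carrying a grey upright socket, open at the top, outside 51 x 43 mm, inside 39 x 31 mm; the rim is 80 mm and the floor 20 mm above the table. Origin at the centre of its underside.
- scanner_head (a point): Centre of the white head of the hand scanner, a box 95 mm (x) by 42 mm (y, the width to grip) by 44 mm high. In the holder it is 142 mm above the table, z up. The handle's axis is at x = +17.5 mm from here and its foot 122 mm below, 60 mm deep in the socket. The window looks along -x.
- scanner_window (a point): Centre of the dark red window in the front face of the scanner's head, 47.5 mm along -x from scanner_head; same axes. It looks along -x; its aiming line lies along y.
- scanner: The cordless scanner, about 0.2 kg, standing in the holder: white head on a black handle of 36 (x) x 28 mm (y) section that has 1.5 mm play a side in the socket. Origin at the centre of the handle's foot; scanner_head is at x = -17.5, z = +122 mm, same axes.
- tape_roll: Bystander: amber tape roll lying flat, 90 mm outside, 45 mm high; to be left where it is. Origin at the underside.
- jar: Bystander: glass jar with a blue cap, 60 mm across, 75 mm high; to be left where it is. Origin at the underside.
- pen_cup: Bystander: blue cup of pens, 70 mm across, 125 mm high with the pens; to be left where it is. Origin at the underside.
- parts_bin: Bystander: empty white open bin, 150 x 110 x 70 mm high; to be left where it is. Origin at the underside.
- brown_carton: Bystander: brown cardboard carton, 110 x 85 x 75 mm high, no label; to be left where it is. Origin at the underside.
- screwdriver: Bystander: screwdriver lying on the table, about 150 mm long; to be left where it is.
- keypad: Bystander: grey numeric keypad, 120 x 70 x 20 mm high; to be left where it is. Origin at the underside.
Things that resemble listed ones, but are neither listed nor needed, are in the scene too. Leave any turquoise look-alike of the carton alone.

How it is judged:
On the way, in this order (a step that is already met when the one before it is completed fails the run):
1. the carton is pushed home against both stops, square, while the scanner is still in its holder (x of label in the frame of corner above -0.0485 m and y of label in the frame of corner below 0.0685 m and z of label in the frame of corner below 0.054 m and angle between the x axis of label and the x axis of corner, either way round below 0.045 rad and z of scanner_head in the frame of holder below 0.16 m), for 0.2 s.
2. the scanner is drawn up clear of its holder in the gripper (z of scanner_head in the frame of holder above 0.205 m and contact force between the fingers and scanner above 1 N), for 0.2 s.
At the end, for the whole second after the job is handed in: Carton within 3.5 mm of both stops, square to 2.6 deg. Scanner held still, window over 100 mm up, looking 30 deg or more below level; label centre 70 to 180 mm ahead, within 25 mm of its line of sight; aiming line within 20 deg of square to the stripes; touching nothing else (x of label in the frame of corner above -0.0485 m and y of label in the frame of corner below 0.0685 m and z of label in the frame of corner below 0.054 m and angle between the x axis of label and the x axis of corner, either way round below 0.045 rad and x of label in the frame of scanner_window between -0.18 and -0.07 m and y of label in the frame of scanner_window between -0.025 and 0.025 m and z of label in the frame of scanner_window between -0.025 and 0.025 m and angle between scanner_window's own x axis and vertical below 1.05 rad and angle between the y axis of scanner_window and the y axis of label, either way round below 0.35 rad and height (world z) of scanner_window above 0.1 m and contact force between the fingers and scanner above 1 N and contact force between scanner and holder below 0.1 N and contact force between scanner and carton below 0.1 N and contact force between scanner and board below 0.1 N and linear speed of scanner below 0.03 m/s and linear speed of carton below 0.02 m/s and contact force between scanner and tape_roll below 0.1 N and contact force between scanner and jar below 0.1 N and contact force between scanner and pen_cup below 0.1 N and contact force between scanner and parts_bin below 0.1 N and contact force between scanner and brown_carton below 0.1 N and contact force between scanner and screwdriver below 0.1 N and contact force between scanner and keypad below 0.1 N); the arm keeps its last pose, push and grip.
It fails at once if another thing on the table is moved more than 30 mm (distance of any of tape_roll, jar, pen_cup, parts_bin, brown_carton, screwdriver, keypad from where it was at the start of the episode above 0.03 m).
It fails at once if the carton is tipped over (angle between label's own z axis and vertical above 0.35 rad).
It also fails if it takes over 64 s, if anything falls off the work surface, if the arm or the gripper's body presses on something with over 40 N, if the wrist force passes 120 N, or if a joint passes its speed limit or range.

## Working session

There is one attempt and no reset: what is moved stays moved. The work goes in short steps, Python scripts to look and compute and a tool call to move; the robot and the scene stay as the last step left them, time stands still between calls to the robot, and variables do not carry over. Pictures are saved under pics/ and viewed, and the job is handed in when it is done.

Besides the shell and the picture viewer there is one more tool, called after "Request:" as name(argument=value, ...) on one line, values as JSON. play_rows: Moves the arm, as the interface text tells. Its arguments: {"type":"object","properties":{"targets":{"type":"array","items":{"type":"object","properties":{"translation":{"type":"array","items":{"type":"number"}},"dr":{"type":"array","items":{"type":"number"}}}}},"gripper":{"type":"number"},"grip_force":{"type":"number"}},"required":["targets"]}

```bash
mkdir -p pics
python3 - <<'E'
from bench import *
import cv2
s=observe();print(s)
for n in ["scene","side"]:
    im=capture(n);cv2.imwrite(f"pics/{n}0.png",im)
    c=calibration(n);print(n,c)
    for l in ["label","carton","corner","board","holder","scanner_head","scanner_window","scanner","tape_roll","jar","pen_cup","parts_bin","brown_carton","screwdriver","keypad"]:
        try:
            r=find_in(l,n);print(n,l,[( [round(float(v),3) for v in d["point"]],round(d["p"],2)) for d in r])
        except Exception as e: print(l,e)
print(observe()["time_s"])
E
```

```text
{'time_s': 0.0, 'joints': array([ 1.19278077,  0.68998956, -0.19448702,  1.56634346,  0.15732868,
        0.90251325, -0.21511779]), 'joint_vel': array([-0.00040769,  0.000945  , -0.00018091,  0.00186924,  0.00013119,
        0.00052613,  0.00070074]), 'effort': array([-1.72314017e-04, -5.27575922e+01, -1.26707509e+00, -1.53434014e+01,
       -5.25955623e-02,  6.41506558e-03,  1.54521135e-04]), 'position': array([ 0.24984893, -0.5721921 ,  0.23790604]), 'orientation': array([-8.88664679e-04,  9.78868869e-01,  2.04486850e-01, -2.75474364e-04]), 'wrist_force': array([ 0.10886237,  0.94378122, -0.89439703]), 'moment': array([-0.0187005 , -0.00537776, -0.01697107]), 'finger_gap': 0.08812641119907606}
scene {'fx': 527.3119061936119, 'fy': 527.3119061936119, 'cx': 322.0761507579421, 'cy': 239.06381417869713, 'R': array([[ 0.62356373,  0.78155712, -0.01835058],
       [ 0.51236256, -0.42629123, -0.74549339],
       [-0.59046836,  0.45546049, -0.66626035]]), 't': array([-0.30329385, -0.15887996,  1.80085551])}
scene label [([0.258, -0.31, 0.05], 0.81), ([0.501, -0.117, 0.063], 0.56)]
scene c
[... 1322 characters left out ...]
[([0.485, -0.072, 0.01], 0.67), ([0.48, 0.258, 0.019], 0.52)]
side holder [([0.48, 0.259, 0.023], 0.68), ([0.488, -0.062, 0.063], 0.64)]
side scanner_head [([0.472, 0.252, 0.15], 0.94)]
side scanner_window [([0.465, 0.256, 0.152], 0.56), ([0.334, 0.258, 0.019], 0.35)]
side scanner [([0.468, 0.253, 0.145], 0.88)]
side tape_roll [([0.728, 0.098, 0.03], 0.68)]
side jar []
side pen_cup [([0.678, 0.42, 0.069], 0.82)]
side parts_bin [([0.458, -0.39, 0.04], 0.8)]
side brown_carton [([0.646, -0.404, 0.057], 0.69)]
side screwdriver [([0.753, 0.264, 0.02], 0.95), ([0.486, -0.073, 0.012], 0.63), ([0.453, -0.389, 0.04], 0.31)]
side keypad [([0.33, 0.255, 0.021], 0.86), ([0.679, 0.417, 0.065], 0.33)]
1.6
```

View pics/scene0.png

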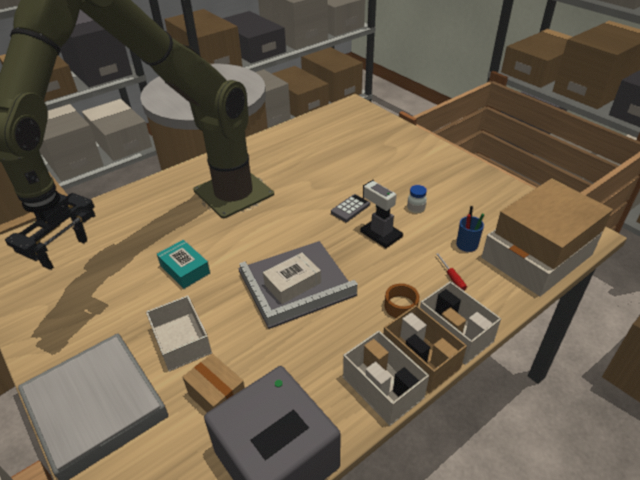

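View pics/side0.png

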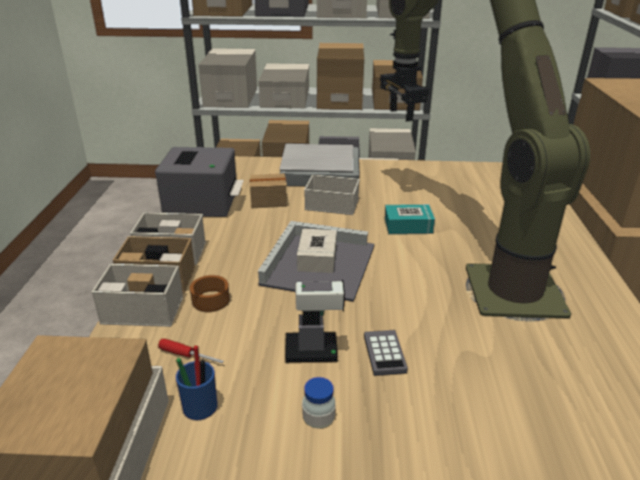

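```bash
cat > h.py <<'E'
import numpy as np, cv2
from bench import *
def proj(c,X):
    p=c["R"]@np.asarray(X,float)+np.asarray(c["t"]).ravel(); return np.array([c["fx"]*p[0]/p[2]+c["cx"],c["fy"]*p[1]/p[2]+c["cy"]])
def ray(c,uv):
    d=np.array([(uv[0]-c["cx"])/c["fx"],(uv[1]-c["cy"])/c["fy"],1.]); R=np.array(c["R"]);return -R.T@np.asarray(c["t"]).ravel(), R.T@d
def onz(c,uv,z):
    o,d=ray(c,uv); return o+d*(z-o[2])/d[2]
E
python3 - <<'E'
from h import *
for n in ["scene","side"]:
    c=calibration(n)
    print(n,-np.array(c["R"]).T@c["t"],proj(c,[0,0,0]),proj(c,observe()["position"]))
    im=cv2.imread(f"pics/{n}0.png")
    for k,(x0,y0,w,h) in {"scene":{"b":(220,230,150,105),"s":(320,160,130,100)},"side":{"b":(250,210,140,100),"s":(270,270,150,110)}}[n].items():
        cv2.imwrite(f"pics/{n}0{k}.png",cv2.resize(im[y0:y0+h,x0:x0+w],None,fx=5,fy=5,interpolation=cv2.INTER_CUBIC))
E
```

```text
scene [ 1.33387538 -0.6509062   1.07582905] [233.26810416 192.54187299] [ 65.81403213 254.23851109]
side [0.42605863 1.13865116 0.81081024] [514.30493437 291.46328415] [400.64757553 116.37998951]
```

View pics/scene0b.png

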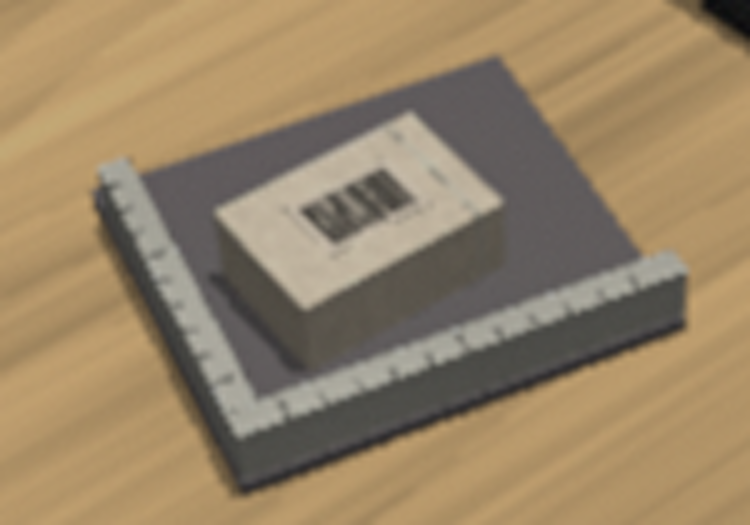

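View pics/side0b.png

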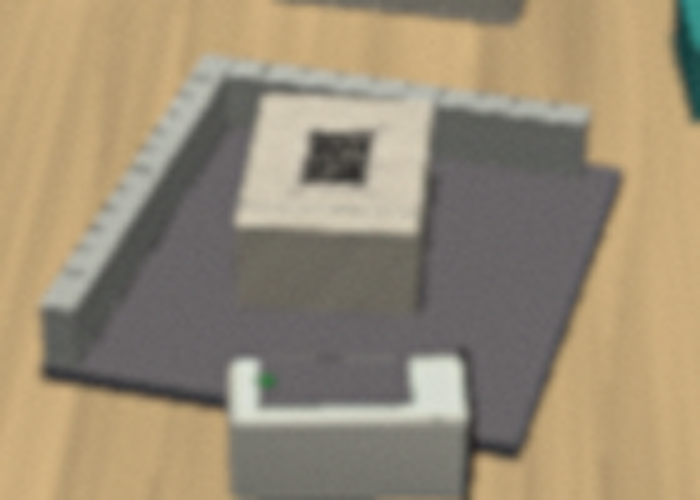

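View pics/scene0s.png

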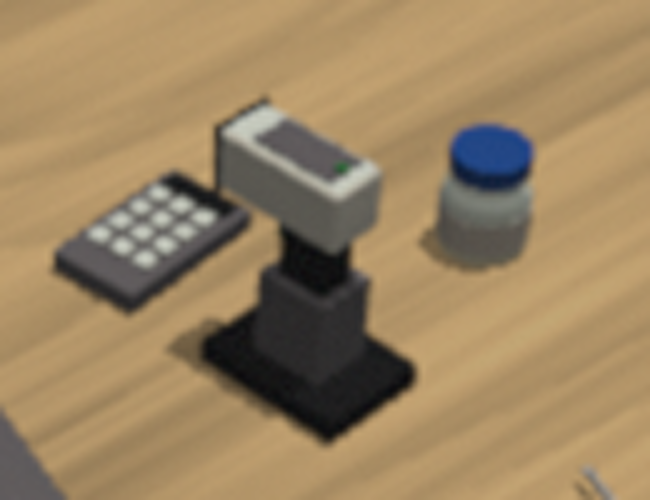

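View pics/side0s.png

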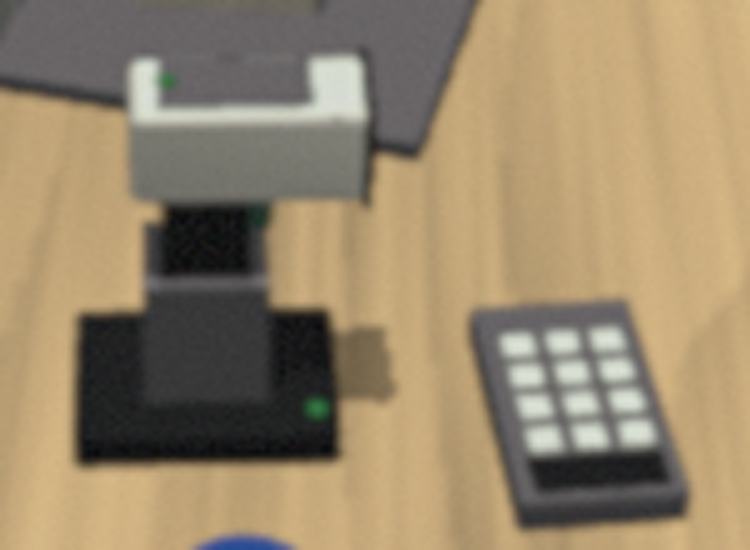

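Run:
```python
from h import *
a,b=calibration("scene"),calibration("side")
S=lambda x,y:(220+x/5,230+y/5); D=lambda x,y:(250+x/5,210+y/5)
def tri(p,q):
    o1,d1=ray(a,p);o2,d2=ray(b,q);d1/=np.linalg.norm(d1);d2/=np.linalg.norm(d2)
    A=np.stack([d1,-d2],1);t=np.linalg.lstsq(A,o2-o1,rcond=None)[0];X,Y=o1+d1*t[0],o2+d2*t[1];return (X+Y)/2,np.linalg.norm(X-Y)
print(tri(S(357,205),D(335,158)))
for p in [S(357,205)]: print(onz(a,p,.062))
print(onz(b,D(335,158),.062))
# board: stops top corners
print("scene inner top corner",onz(a,S(258,402),.047),"side",onz(b,D(228,80),.047), tri(S(258,402),D(228,80)))
print("far stop left end inner top S",onz(a,S(640,262),.047),"side",onz(b,D(80,308),.047))
print("right stop -x end inner top S",onz(a,S(130,165),.047),"side",onz(b,D(587,123),.047))
print("board corners: S(500,55)",onz(a,S(500,55),.012),"side",onz(b,D(515,450),.012))
for s,d in [((408,110),(435,228)),((218,212),(432,105)),((310,305),(260,97)),((503,203),(238,222))]:
    print("carton",onz(a,S(*s),.062),onz(b,D(*d),.062))
# keypad etc
```

```text
(array([ 0.4844987 , -0.10325602,  0.06320438]), np.float64(0.00026603306307857073))
[ 0.4836505  -0.10259563  0.062     ]
[ 0.48449094 -0.10541035  0.062     ]
scene inner top corner [ 0.55307618 -0.21674441  0.047     ] side [ 0.54802423 -0.20968855  0.047     ] (array([ 0.54924635, -0.21528776,  0.04326308]), np.float64(0.0016970690422381826))
far stop left end inner top S [ 0.60267236 -0.00283003  0.047     ] side [0.60084452 0.0156075  0.047     ]
right stop -x end inner top S [ 0.36446374 -0.17392009  0.047     ] side [ 0.35336987 -0.17376843  0.047     ]
board corners: S(500,55) [0.39390834 0.06605468 0.012     ] side [0.39164014 0.07095688 0.012     ]
carton [ 0.44120686 -0.03615681  0.062     ] [ 0.43216645 -0.04141423  0.062     ]
carton [ 0.43994566 -0.16371268  0.062     ] [ 0.43603964 -0.16239089  0.062     ]
carton [ 0.52725713 -0.16468661  0.062     ] [ 0.52722942 -0.16588805  0.062     ]
carton [ 0.53288646 -0.04075191  0.062     ] [ 0.52921658 -0.04170379  0.062     ]
```

Run:
```python
from h import *
from scipy.optimize import least_squares
a,b=calibration("scene"),calibration("side")
S=lambda x,y:(220+x/5,230+y/5); D=lambda x,y:(250+x/5,210+y/5)
def T(p,X):
    c,s=np.cos(p[2]),np.sin(p[2]); return np.array([p[0]+c*X[0]-s*X[1],p[1]+s*X[0]+c*X[1],X[2]])
def fit(obs,p0):
    f=lambda p:np.concatenate([proj(c,T(p,X))-uv for c,uv,X in obs])
    r=least_squares(f,p0,loss="soft_l1");print(np.round(r.x[:2],4),np.degrees(r.x[2]));print(np.round(f(r.x).reshape(-1,2),1).tolist());return r.x
# corner frame with world z
bd=[(a,S(258,402),(0,0,.047)),(b,D(228,80),(0,0,.047)),(a,S(640,262),(0,.24,.047)),(b,D(80,308),(0,.24,.047)),
(a,S(240,432),(.018,-.018,.047)),(b,D(207,60),(.018,-.018,.047)),(a,S(685,262),(.018,.24,.047)),(b,D(45,305),(.018,.24,.047)),
(a,S(130,165),(-.2,0,.047)),(b,D(587,123),(-.2,0,.047)),(a,S(500,55),(-.22,.24,.012)),(b,D(515,450),(-.22,.24,.012)),(b,D(622,172),(-.22,-.02,.012))]
p=fit(bd,[.55,-.214,-.21])
ct=[]
for s,d,X in [((408,110),(435,228),(-.045,.065,.062)),((218,212),(432,105),(-.045,-.065,.062)),((310,305),(260,97),(.045,-.065,.062)),((503,203),(238,222),(.045,.065,.062))]:
    ct+=[(a,S(*s),X),(b,D(*d),X)]
q=fit(ct,[.48,-.1,0])
E1=lambda x,y:(320+x/5,160+y/5);E2=lambda x,y:(270+x/5,270+y/5)
h=.164
sc=[(a,E1(218,128),(-.0475,.021*-1,h)),(a,E1(340,192),(.0475,-.021,h)),(a,E1(380,175),(.0475,.021,h)),(a,E1(330,250),(.0475,-.021,.12)),(a,E1(265,100),(-.0475,.021,h)),
(b,E2(132,125),(.0475,.021,h)),(b,E2(366,122),(-.0475,.021,h)),(b,E2(365,57),(-.0475,-.021,h)),(b,E2(132,62),(.0475,-.021,h)),(b,E2(134,198),(.0475,.021,.12)),(b,E2(368,200),(-.0475,.021,.12))]
r=fit(sc,[.47,.24,0])
ho=[(a,E1(205,345),(-.055,-.04,.02)),(a,E1(328,432),(.055,-.04,.02)),(a,E1(412,370),(.055,.04,.02)),
(b,E2(80,435),(.055,.04,.02)),(b,E2(336,428),(-.055,.04,.02)),(b,E2(80,315),(.055,-.04,.02)),(b,E2(328,312),(-.055,-.04,.02))]
fit(ho,[.49,.24,0])
c,s=np.cos(p[2]),np.sin(p[2]);d=q[:2]-p[:2];print("carton in corner",c*d[0]+s*d[1],-s*d[0]+c*d[1])
```

```text
[ 0.5494 -0.2155] -13.05467001063006
[[-0.4, -1.1], [-0.3, -1.0], [6.2, -3.4], [-1.3, 0.6], [-0.8, 0.2], [-0.4, -1.0], [0.4, 0.9], [-1.4, 0.0], [-0.8, -2.5], [-0.4, 0.6], [-0.4, -1.1], [1.0, -0.7], [0.7, -0.6]]
[ 0.483  -0.1011] -0.6806937729226351
[[-0.3, -0.5], [-2.8, 1.2], [-1.1, -0.2], [-0.4, -0.6], [-0.6, 0.3], [0.0, -0.1], [0.3, -1.5], [0.0, 1.1]]
[0.4625 0.237 ] 4.324518706337182
[[-0.6, -0.6], [-0.7, 0.8], [1.2, -2.1], [0.3, 1.3], [-0.2, -0.9], [-1.0, -0.8], [1.7, -0.8], [0.5, -0.4], [-0.9, -0.8], [-1.0, 2.8], [0.7, 1.7]]
[0.4811 0.2361] 4.015976034421362
[[-1.8, -1.6], [0.2, -1.6], [1.2, -1.5], [-2.4, -0.2], [0.8, 0.5], [-1.3, -1.9], [0.4, -1.9]]
carton in corner -0.09053245869874738 0.09641924904512797
```

```bash
cat >> h.py <<'E'
from scipy.spatial.transform import Rotation as Ro, Slerp
CO=np.array([.5494,-.2155]);YB=np.radians(-13.05)
def w(x,y): c,s=np.cos(YB),np.sin(YB); return CO+np.array([c*x-s*y,s*x+c*y])
def inv(P): c,s=np.cos(YB),np.sin(YB); d=np.asarray(P)[:2]-CO; return np.array([c*d[0]+s*d[1],-s*d[0]+c*d[1]])
def down(yaw,tilt=0): # tool x at yaw deg, z down ; tilt about tool y
    return Ro.from_euler('z',yaw,degrees=True)*Ro.from_euler('x',180,degrees=True)*Ro.from_euler('y',tilt,degrees=True)
def R_now(s): o=s["orientation"]; return Ro.from_quat([o[1],o[2],o[3],o[0]])
def rows(P,Rt,n):
    s=observe();p0=s["position"];R0=R_now(s)
    sl=Slerp([0,1],Ro.concatenate([R0,Rt]))
    for i in range(n):
        A=sl(i/n);B=sl((i+1)/n);d=A.inv().apply((np.asarray(P)-p0)/n)*100
        print(np.round(d,2).tolist(),np.round((A.inv()*B).as_rotvec(degrees=True),2).tolist())
E
python3 - <<'E'
from h import *
p=w(-.17,.0964);print(p);rows([*p,.2],down(-13.05),10)
E
```

```text
[ 0.40555777 -0.08320347]
[3.38, -3.86, 0.39] [0.0, 0.0, 3.66]
[3.13, -4.07, 0.39] [0.0, 0.0, 3.66]
[2.86, -4.26, 0.39] [0.0, 0.0, 3.66]
[2.58, -4.44, 0.39] [0.0, 0.0, 3.66]
[2.3, -4.59, 0.39] [0.0, 0.0, 3.66]
[2.0, -4.73, 0.39] [0.0, 0.0, 3.66]
[1.69, -4.85, 0.39] [0.0, 0.0, 3.66]
[1.38, -4.95, 0.39] [0.0, 0.0, 3.66]
[1.06, -5.03, 0.39] [0.0, 0.0, 3.66]
[0.73, -5.08, 0.39] [0.0, 0.0, 3.66]
```

Request:
play_rows(targets=[{"translation":[3.4,-3.9,0.3],"dr":[0,0,3.66]},{"translation":[3.1,-4.1,0.3],"dr":[0,0,3.66]},{"translation":[2.9,-4.3,0.3],"dr":[0,0,3.66]},{"translation":[2.6,-4.4,0.3],"dr":[0,0,3.66]},{"translation":[2.3,-4.6,0.3],"dr":[0,0,3.66]}], gripper=-1)

```text
time_s: 2.22
position: [0.3309, -0.3262, 0.223]
orientation: [0.003, 0.999, 0.037, 0.002]
wrist_force: [1.8, -0.2, -0.5]
finger_gap: 0.088
```

Request:
play_rows(targets=[{"translation":[2.0,-4.7,0.4],"dr":[0,0,3.66]},{"translation":[1.7,-4.9,0.4],"dr":[0,0,3.66]},{"translation":[1.4,-5.0,0.4],"dr":[0,0,3.66]},{"translation":[1.1,-5.0,0.4],"dr":[0,0,3.66]},{"translation":[0.7,-5.1,0.4],"dr":[0,0,3.66]}])

```text
time_s: 2.85
position: [0.4192, -0.0753, 0.2028]
orientation: [0.003, 0.992, -0.128, 0.006]
wrist_force: [0.9, -0.1, -0.1]
finger_gap: 0.0879
```

Run:
```python
from h import *
im=capture("wrist");cv2.imwrite("pics/w1.png",im)
c=calibration("wrist")
print(inv(observe()["position"]))
p=w(-.17,.0964);rows([*p,.2],down(-13.05),2)
```

```text
[-0.15789134  0.11637307]
[-0.59, 1.01, 0.1] [-0.03, -0.34, -0.51]
[-0.6, 1.0, 0.11] [-0.03, -0.34, -0.51]
```

View pics/w1.png

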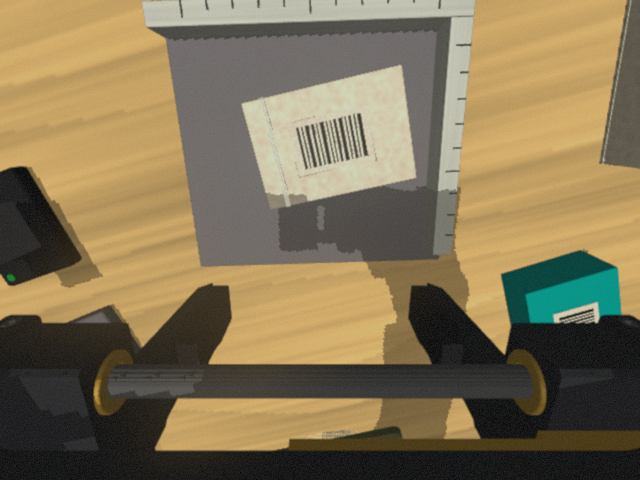

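Run:
```python
from h import *
c=calibration("wrist")
P=[onz(c,u,.062) for u in [(243,103),(402,66),(415,178),(269,208)]]
print(np.round([inv(x) for x in P],4), inv(np.mean(P,0)))
print("label",inv(onz(c,(334,141),.062)))
for n,u,z in [("corner base",(437,31),.012),("far base left",(168,40),.012),("right base near",(434,256),.012),("top corner",(449,18),.047),("top right near",(444,256),.047),("top far left",(165,28),.047)]: print(n,inv(onz(c,u,z)))
```

```text
[[-0.0581  0.1748]
 [-0.0338  0.0497]
 [-0.1203  0.0337]
 [-0.144   0.1597]] [-0.08905198  0.10446653]
label [-0.08860095  0.10246906]
corner base [0.00078572 0.00931429]
far base left [-0.00162502  0.24717343]
right base near [-0.21212826 -0.00647571]
top corner [0.00154195 0.01160382]
top right near [-0.19820603 -0.00362747]
top far left [-0.00098636  0.23438398]
```

Run:
```python
from h import *
p=w(-.17,.1);rows([*p,.03],down(-13.05),4)
```

```text
[-0.35, 0.42, 4.3] [-0.01, -0.17, -0.26]
[-0.34, 0.42, 4.3] [-0.01, -0.17, -0.26]
[-0.32, 0.41, 4.3] [-0.01, -0.17, -0.26]
[-0.31, 0.41, 4.31] [-0.01, -0.17, -0.26]
```

Request:
play_rows(targets=[{"translation":[-0.6,0.8,3.8],"dr":[0,-0.2,-0.3]},{"translation":[-0.6,0.8,3.8],"dr":[0,-0.2,-0.3]},{"translation":[0,0,3.8],"dr":[0,-0.2,-0.3]},{"translation":[0,0,3.8],"dr":[0,-0.2,-0.2]},{"translation":[0,0,1.5],"dr":[0,0,0]}])

```text
time_s: 3.52
position: [0.425, -0.0781, 0.0434]
orientation: [-0.003, 0.994, -0.107, -0.009]
wrist_force: [0.1, 0.3, 0.3]
finger_gap: 0.0886
```

Run:
```python
from h import *
print(inv(observe()["position"]),observe()["wrist_force"])
p=w(-.17,.1);rows([*p,.03],down(-13.05),1)
p=w(-.105,.1);rows([*p,.03],down(-13.05),5)
```

```text
[-0.15220311  0.10573588] [0.0958859  0.30856733 0.34597   ]
[-1.76, 0.55, 1.37] [-0.21, 1.04, 0.78]
[0.95, 0.13, 0.25] [-0.04, 0.21, 0.16]
[0.95, 0.13, 0.25] [-0.04, 0.21, 0.16]
[0.95, 0.12, 0.26] [-0.04, 0.21, 0.16]
[0.95, 0.12, 0.26] [-0.04, 0.21, 0.16]
[0.94, 0.12, 0.26] [-0.04, 0.21, 0.16]
```

Request:
play_rows(targets=[{"translation":[-0.3,0.4,0.7],"dr":[0,0.5,0.4]},{"translation":[0,0.1,0.6],"dr":[0,0.4,0.3]},{"translation":[0.5,0,0],"dr":[0,0,0]},{"translation":[0.8,0,0],"dr":[0,0,0]},{"translation":[0.8,0,0],"dr":[0,0,0]}])

```text
time_s: 4.15
position: [0.4483, -0.0868, 0.0363]
orientation: [-0.004, 0.994, -0.111, -0.008]
wrist_force: [-0.5, -0.6, -1.3]
finger_gap: 0.088
```

Run:
```python
from h import *
print(inv(observe()["position"]),observe()["wrist_force"])
p=w(-.105,.1);rows([*p,.03],down(-13.05),5)
cv2.imwrite("pics/w2.png",capture("wrist"));cv2.imwrite("pics/s2.png",cv2.resize(capture("scene")[220:350,210:370],None,fx=5,fy=4.6))
```

```text
[-0.12752786  0.10250878] [-0.52250901 -0.62621909 -1.29214174]
[0.45, 0.05, 0.12] [-0.07, 0.2, 0.06]
[0.45, 0.05, 0.12] [-0.07, 0.2, 0.06]
[0.45, 0.05, 0.12] [-0.07, 0.2, 0.06]
[0.45, 0.05, 0.12] [-0.07, 0.2, 0.06]
[0.45, 0.05, 0.13] [-0.07, 0.2, 0.06]
```

View pics/w2.png

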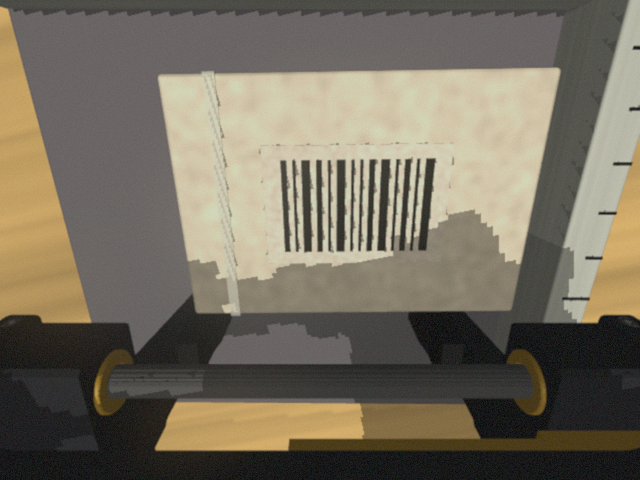

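View pics/s2.png

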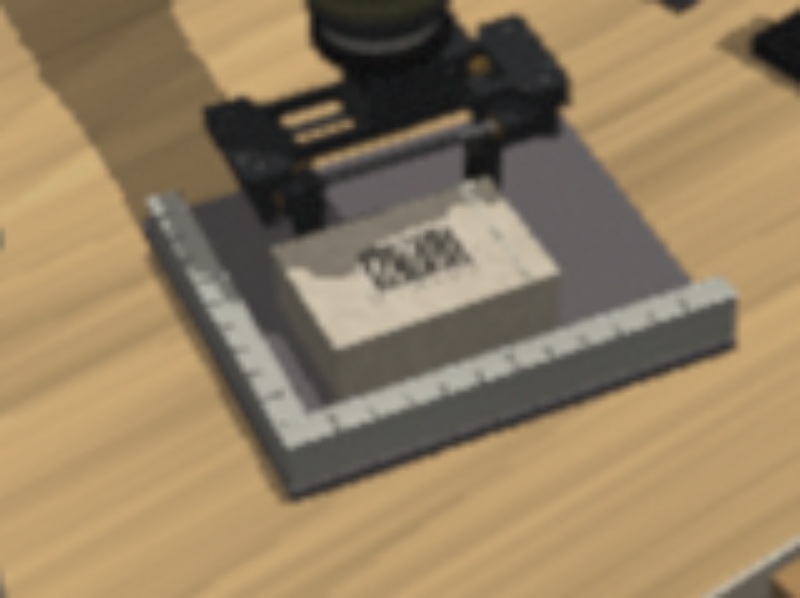

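Request:
play_rows(targets=[{"translation":[0.6,0,0.2],"dr":[0,0.3,0]},{"translation":[0.6,0,0.2],"dr":[0,0.3,0]},{"translation":[0.5,0,0.1],"dr":[0,0.3,0.3]},{"translation":[0.4,0,0],"dr":[0,0,0]},{"translation":[0.3,0,0],"dr":[0,0,0]}])

```text
time_s: 4.88
position: [0.4732, -0.0925, 0.0308]
orientation: [-0.003, 0.994, -0.114, 0.0]
wrist_force: [-1.4, -0.2, 0.9]
finger_gap: 0.0882
```

Run:
```python
from h import *
print(inv(observe()["position"]),observe()["wrist_force"])
p=w(-.105,.1);rows([*p,.03],down(-13.05),1)
```

```text
[-0.10195819  0.1025791 ] [-1.36398798 -0.18695585  0.93045864]
[-0.3, 0.26, 0.08] [-0.31, 0.02, -0.01]
```

Request:
play_rows(targets=[{"translation":[0.3,0,0],"dr":[0,0,0]},{"translation":[0.3,0,0],"dr":[0,0,0]},{"translation":[0.3,0,0],"dr":[0,0,0]},{"translation":[0.2,0,0],"dr":[0,0,0]},{"translation":[0.2,0,0],"dr":[0,0,0]}])

```text
time_s: 5.5
position: [0.4763, -0.0927, 0.0303]
orientation: [-0.006, 0.993, -0.116, -0.009]
wrist_force: [-6.3, 2.3, 2.8]
finger_gap: 0.0882
```

Run:
```python
from h import *
print(inv(observe()["position"]),observe()["wrist_force"])
```

```text
[-0.09890154  0.10313459] [-6.2633082   2.25668412  2.80733085]
```

Run:
```python
from h import *
print(np.round(observe()["joints"],2))
cv2.imwrite("pics/w3.png",capture("wrist"))
c=calibration("wrist")
p=w(-.12,.103);rows([*p,.11],down(-13.05),3)
```

```text
[-0.01  0.92  0.2   2.11 -0.86  0.22 -0.84]
[-0.75, -0.01, -2.64] [-0.17, 0.38, -0.09]
[-0.74, -0.01, -2.65] [-0.17, 0.38, -0.09]
[-0.72, -0.0, -2.65] [-0.17, 0.38, -0.09]
```

View pics/w3.png

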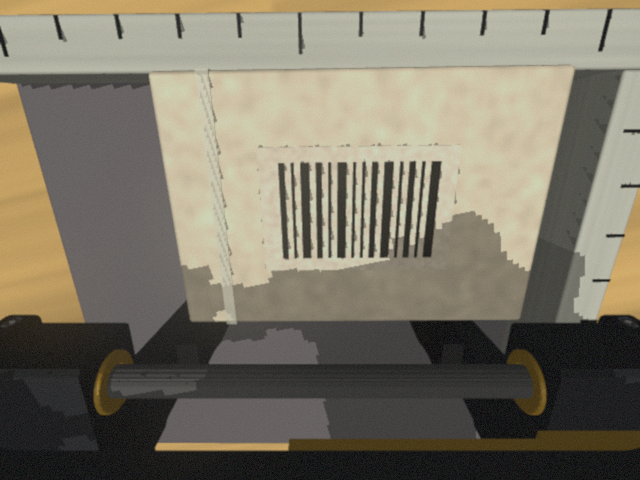

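Request:
play_rows(targets=[{"translation":[-0.8,0,-1.0],"dr":[0,0.3,0]},{"translation":[-0.8,0,-3.0],"dr":[0,0.3,0]},{"translation":[0,0,-4.0],"dr":[0,0.3,0]},{"translation":[0,-1,-3.0],"dr":[0,0,-8]},{"translation":[1,-3,0],"dr":[0,0,-9]}], gripper=0)

```text
time_s: 6.18
position: [0.4795, -0.0547, 0.147]
orientation: [-0.002, 0.999, 0.034, 0.005]
wrist_force: [0.4, 0.4, -0.1]
finger_gap: 0.0442
```

Run:
```python
from h import *
print(inv(observe()["position"]),np.round(observe()["joints"],2),observe()["finger_gap"])
p=w(-.05,.22);rows([*p,.12],down(76.95),9)
```

```text
[-0.10438265  0.1409147 ] [-0.22  0.7   0.4   2.1  -0.64  0.45 -0.83] 0.04415398271686081
[0.83, -0.66, 0.31] [0.02, -0.07, -8.11]
[0.92, -0.54, 0.31] [0.02, -0.07, -8.11]
[0.98, -0.4, 0.31] [0.02, -0.07, -8.11]
[1.03, -0.26, 0.31] [0.02, -0.07, -8.11]
[1.06, -0.11, 0.31] [0.02, -0.07, -8.11]
[1.06, 0.04, 0.3] [0.02, -0.07, -8.11]
[1.05, 0.19, 0.3] [0.02, -0.07, -8.11]
[1.01, 0.33, 0.3] [0.02, -0.07, -8.11]
[0.95, 0.47, 0.3] [0.02, -0.07, -8.11]
```

Request:
play_rows(targets=[{"translation":[0.8,-0.7,0.3],"dr":[0,0,-8.1]},{"translation":[0.9,-0.5,0.3],"dr":[0,0,-8.1]},{"translation":[1.0,-0.4,0.3],"dr":[0,0,-8.1]},{"translation":[1.0,-0.3,0.3],"dr":[0,0,-8.1]},{"translation":[1.1,-0.1,0.3],"dr":[0,0,-8.1]}])

```text
time_s: 6.8
position: [0.525, -0.0149, 0.1376]
orientation: [0.004, 0.92, 0.392, 0.013]
wrist_force: [0.2, 0.2, -0.8]
finger_gap: 0.0443
```

Request:
play_rows(targets=[{"translation":[1.1,0,0.3],"dr":[0,0,-8.1]},{"translation":[1.0,0.2,0.3],"dr":[0,0,-8.1]},{"translation":[1.0,0.3,0.3],"dr":[0,0,-8.1]},{"translation":[0.9,0.5,0.3],"dr":[0,0,-8.1]},{"translation":[0,0,0],"dr":[0,0,0]}])

```text
time_s: 7.42
position: [0.5609, 0.016, 0.1306]
orientation: [0.012, 0.767, 0.641, 0.018]
wrist_force: [-0.8, 0.3, 0.7]
finger_gap: 0.0439
```

Run:
```python
from h import *
print(inv(observe()["position"]),np.round(observe()["joints"],2),observe()["finger_gap"])
p=w(-.045,.20);rows([*p,.03],down(76.95),4)
```

```text
[-0.04105551  0.22808924] [-0.17  0.75  0.1   1.91 -0.16  0.45 -0.14] 0.04392947837665779
[-0.73, -0.23, 2.5] [0.58, -0.18, 0.69]
[-0.72, -0.2, 2.5] [0.58, -0.18, 0.69]
[-0.72, -0.17, 2.51] [0.58, -0.18, 0.69]
[-0.71, -0.13, 2.51] [0.58, -0.18, 0.69]
```

Request:
play_rows(targets=[{"translation":[-0.6,-0.1,2.5],"dr":[0.6,-0.2,0.7]},{"translation":[-0.6,-0.1,2.5],"dr":[0.6,-0.2,0.7]},{"translation":[-0.6,-0.1,2.5],"dr":[0.6,-0.2,0.7]},{"translation":[-0.3,-0.1,2.3],"dr":[0.5,-0.2,0.7]},{"translation":[-0.3,0,0.2],"dr":[0,0,0]}])

```text
time_s: 8.05
position: [0.5568, -0.0096, 0.0315]
orientation: [0.004, 0.788, 0.615, 0.002]
wrist_force: [0.6, -0.0, 0.2]
finger_gap: 0.044
```

Run:
```python
from h import *
print(inv(observe()["position"]),observe()["wrist_force"])
p=w(-.045,.150);rows([*p,.03],down(76.95),1)
cv2.imwrite("pics/w4.png",capture("wrist"))
```

```text
[-0.03923854  0.20227891] [ 0.56854142 -0.04883691  0.19733605]
[-5.24, -0.49, 0.15] [0.5, 0.08, -0.98]
```

View pics/w4.png

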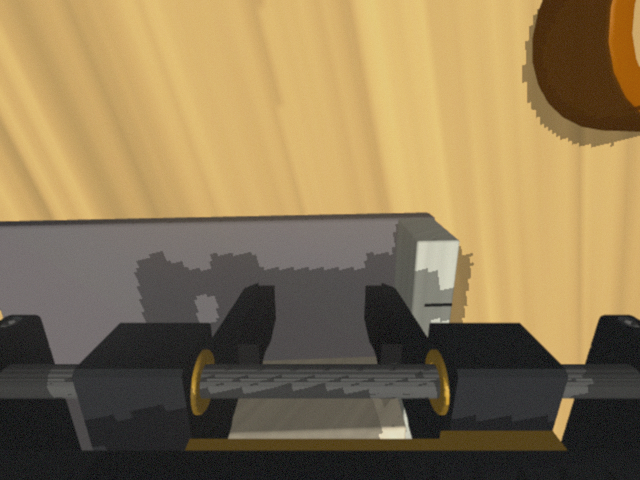

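Request:
play_rows(targets=[{"translation":[0,-1.0,0.1],"dr":[0.5,0,-0.9]},{"translation":[-1.0,0,0],"dr":[0,0,0]},{"translation":[-1.0,0,0],"dr":[0,0,0]},{"translation":[-0.8,0,0],"dr":[0,0,0]},{"translation":[-0.8,0,0],"dr":[0,0,0]}])

```text
time_s: 8.72
position: [0.5397, -0.0454, 0.0343]
orientation: [0.003, 0.784, 0.621, 0.002]
wrist_force: [0.1, -0.1, -0.2]
finger_gap: 0.0438
```

Run:
```python
from h import *
print(inv(observe()["position"]),observe()["wrist_force"])
p=w(-.048,.139);rows([*p,.03],down(76.95),1)
```

```text
[-0.04780892  0.16348952] [ 0.11162802 -0.05325962 -0.21371245]
[-2.45, -0.02, 0.43] [0.35, 0.06, -0.12]
```

Request:
play_rows(targets=[{"translation":[-0.6,0,0.2],"dr":[0.3,0,0]},{"translation":[-0.6,0,0.1],"dr":[0,0,0]},{"translation":[-0.5,0,0],"dr":[0,0,0]},{"translation":[-0.4,0,0],"dr":[0,0,0]},{"translation":[-0.3,0,0],"dr":[0,0,0]}])

```text
time_s: 9.35
position: [0.5345, -0.0688, 0.031]
orientation: [-0.0, 0.783, 0.622, 0.001]
wrist_force: [-0.0, 6.3, 1.3]
finger_gap: 0.0441
```

Run:
```python
from h import *
print(inv(observe()["position"]),observe()["wrist_force"])
p=w(-.048,.139);rows([*p,.03],down(76.95),1)
cv2.imwrite("pics/s5.png",cv2.resize(capture("side")[200:310,240:390],None,fx=5,fy=5))
```

```text
[-0.04767394  0.13950127] [-0.03900502  6.26653448  1.29578628]
[-0.05, -0.03, 0.1] [0.03, -0.09, -0.05]
```

View pics/s5.png

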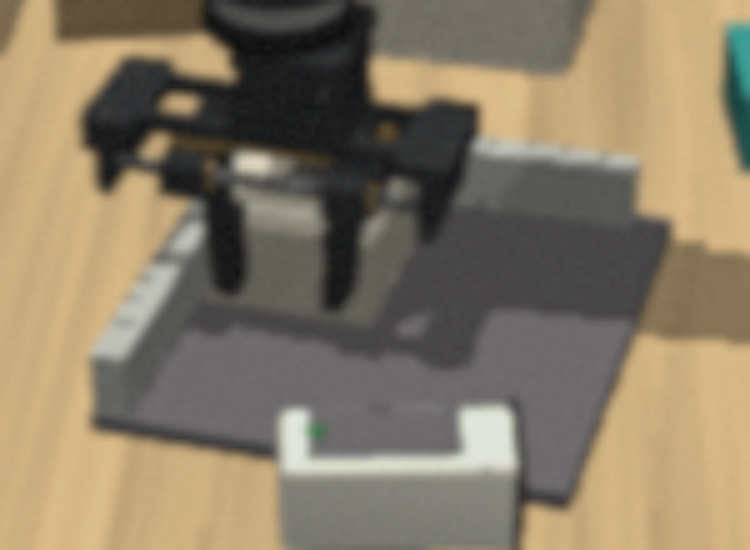

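Request:
play_rows(targets=[{"translation":[-0.2,0,0],"dr":[0,0,0]},{"translation":[-0.3,0,0],"dr":[0,0,0]},{"translation":[1.0,0,0],"dr":[0,0,0]},{"translation":[2.0,0,-3],"dr":[0,0,0]},{"translation":[4.0,0,-5],"dr":[0,0,0]}])

```text
time_s: 10.02
position: [0.5469, -0.0045, 0.11]
orientation: [-0.003, 0.784, 0.62, -0.002]
wrist_force: [0.7, 0.8, 0.1]
finger_gap: 0.0442
```

Request:
play_rows(targets=[{"translation":[4.0,0,-6],"dr":[0,0,10]},{"translation":[4.0,0,-5],"dr":[0,0,10]},{"translation":[2.0,0,-2],"dr":[0,0,10]},{"translation":[2.0,0,0],"dr":[0,0,10]},{"translation":[0,0,0],"dr":[0,0,10]}], gripper=-1)

```text
time_s: 10.65
position: [0.5991, 0.1027, 0.2395]
orientation: [-0.002, 0.976, 0.219, 0.001]
wrist_force: [0.4, 0.1, 1.3]
finger_gap: 0.0882
```

Run:
```python
from h import *
print(observe()["position"],inv(observe()["position"]),observe()["wrist_force"],observe()["joints"])
a=capture("scene");b=capture("side")
cv2.imwrite("pics/s6.png",cv2.resize(b[200:310,240:390],None,fx=5,fy=5))
cv2.imwrite("pics/c6.png",cv2.resize(a[225:335,220:370],None,fx=5,fy=5))
cv2.imwrite("pics/c6f.png",a)
```

```text
[0.59911678 0.10269002 0.23947007] [-0.02341495  0.32119836] [0.36860198 0.07306593 1.33297381] [-0.50909473  0.70991813  0.48552871  1.64195134 -0.40758437  0.89012976
 -0.99217783]
```

View pics/s6.png

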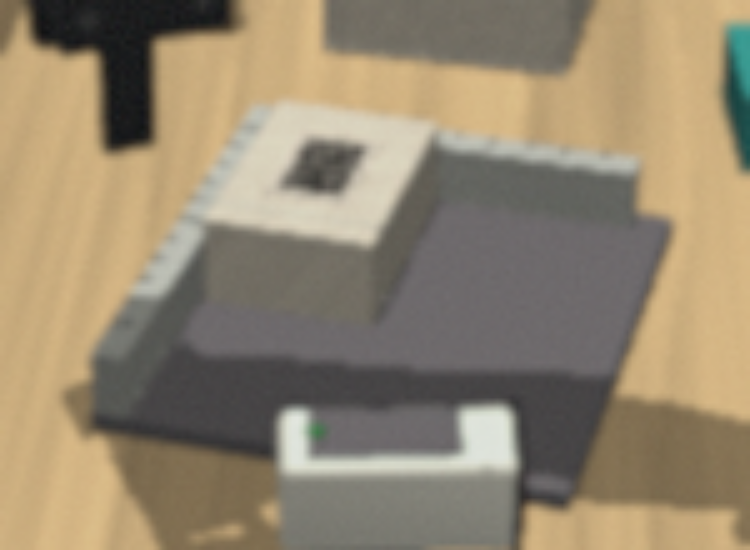

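View pics/c6.png

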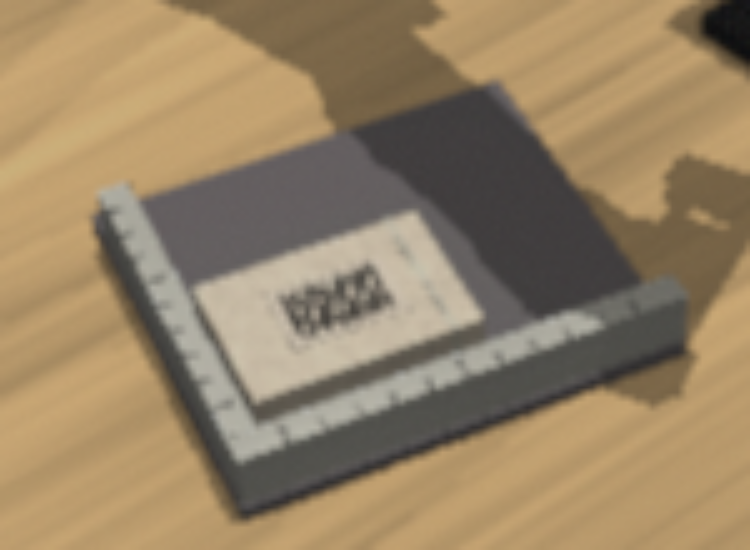

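```bash
cat > fitc.py <<'E'
from h import *
from scipy.optimize import least_squares
a,b=calibration("scene"),calibration("side")
def T(p,X):
    c,s=np.cos(p[2]),np.sin(p[2]); return np.array([p[0]+c*X[0]-s*X[1],p[1]+s*X[0]+c*X[1],X[2]])
def fit(obs,p0):
    f=lambda p:np.concatenate([proj(c,T(p,X))-uv for c,uv,X in obs])
    r=least_squares(f,p0,loss="soft_l1");print(np.round(r.x[:2],4),np.degrees(r.x[2]),inv(r.x));print(np.round(f(r.x).reshape(-1,2),1).tolist());return r.x
E
python3 - <<'E'
from fitc import *
S=lambda x,y:(220+x/5,225+y/5);D=lambda x,y:(240+x/5,200+y/5)
ct=[]
for s,d,X in [((418,210),(372,247),(-.045,.065,.062)),((195,283),(438,123),(-.045,-.065,.062)),((258,405),None,(.045,-.065,.062)),((485,320),(205,217),(.045,.065,.062))]:
    ct.append((a,S(*s),X)); 
    if d: ct.append((b,D(*d),X))
q=fit(ct,[.52,-.14,-.2]); print(w(-.045,.065))
# predicted overlays for exactly-home carton on both crops
im=cv2.imread("pics/c6f.png")
for cam,n,o in [(a,"c6",(220,225)),(b,"s6",(240,200))]:
    im=cv2.imread(f"pics/{n}.png")
    for dx in (0,):
        pts=[((proj(cam,[*w(x,y),.062])-o)*5).astype(int) for x,y in [(0,0),(0,.13),(-.09,.13),(-.09,0)]]
        cv2.polylines(im,[np.array(pts)],True,(0,0,255),1)
    pts=[((proj(cam,[*w(x,y),.047])-o)*5).astype(int) for x,y in [(-.2,0),(0,0),(0,.24)]]
    cv2.polylines(im,[np.array(pts)],False,(0,255,0),1)
    cv2.imwrite(f"pics/{n}o.png",im)
E
```

```text
[ 0.5195 -0.1412] -13.022452763319471 [-0.04586989  0.06566821]
[[-0.4, -0.5], [-0.5, -0.1], [-0.6, 0.4], [-0.3, 0.2], [-0.8, -0.9], [0.2, -0.7], [-1.2, 0.7]]
[ 0.52023928 -0.14201767]
```

View pics/c6o.png

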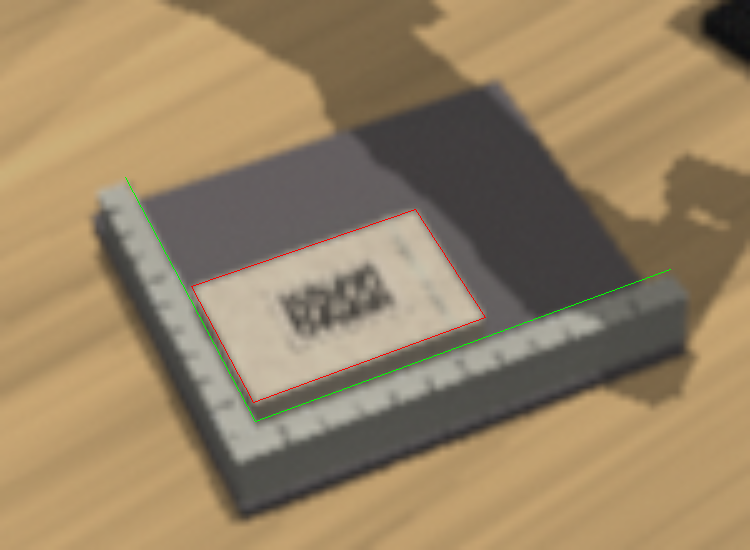

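View pics/s6o.png

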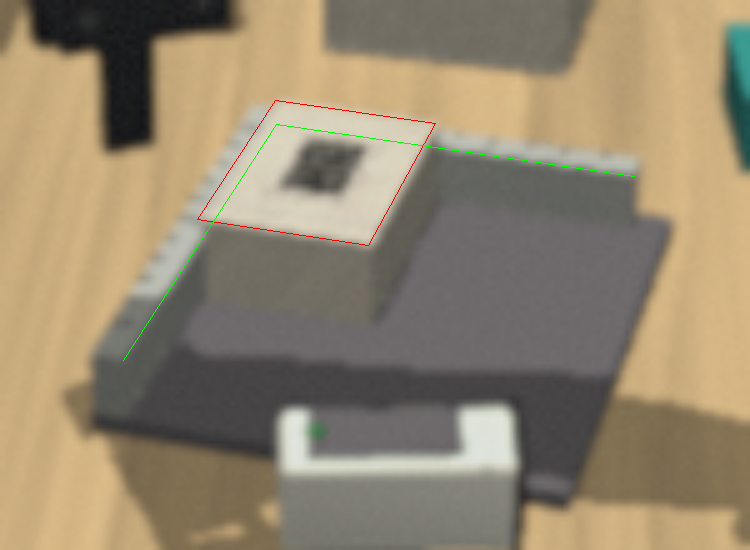

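Run:
```python
from h import *
p=w(-.125,.067);print(p);rows([*p,.15],down(-13.05),7)
```

```text
[ 0.44275701 -0.12200522]
[-3.38, 1.92, 1.27] [-0.02, -0.0, 5.51]
[-3.18, 2.24, 1.27] [-0.02, -0.0, 5.51]
[-2.95, 2.53, 1.27] [-0.02, -0.0, 5.51]
[-2.69, 2.8, 1.27] [-0.02, -0.0, 5.51]
[-2.41, 3.05, 1.27] [-0.02, -0.0, 5.51]
[-2.11, 3.26, 1.27] [-0.02, -0.0, 5.51]
[-1.79, 3.45, 1.27] [-0.02, -0.0, 5.51]
```

Request:
play_rows(targets=[{"translation":[-3.4,1.9,1.2],"dr":[0,0,5.5]},{"translation":[-3.2,2.2,1.2],"dr":[0,0,5.5]},{"translation":[-3.0,2.5,1.2],"dr":[0,0,5.5]},{"translation":[-2.7,2.8,1.2],"dr":[0,0,5.5]},{"translation":[-2.4,3.0,1.2],"dr":[0,0,5.5]}], gripper=-0.36)

```text
time_s: 11.38
position: [0.4838, -0.0614, 0.1772]
orientation: [-0.0, 1.0, -0.013, 0.001]
wrist_force: [-0.9, -0.3, 0.1]
finger_gap: 0.0598
```

Run:
```python
from h import *
p=w(-.13,.067);print(p,observe()["finger_gap"],observe()["joints"]);rows([*p,.12],down(-13.05),5)
```

```text
[ 0.43788614 -0.12087622] 0.05980956060005866 [-0.2647726   0.66914056  0.4883621   2.05739171 -0.58941292  0.55183638
 -0.9499426 ]
[-0.89, 1.21, 1.14] [-0.0, -0.02, 2.31]
[-0.84, 1.25, 1.14] [-0.0, -0.02, 2.31]
[-0.79, 1.28, 1.14] [-0.0, -0.02, 2.31]
[-0.73, 1.31, 1.14] [-0.0, -0.02, 2.31]
[-0.68, 1.34, 1.14] [-0.0, -0.02, 2.31]
```

Request:
play_rows(targets=[{"translation":[-0.9,1.2,1.1],"dr":[0,0,2.3]},{"translation":[-0.9,1.3,1.1],"dr":[0,0,2.3]},{"translation":[-0.9,1.3,1.1],"dr":[0,0,2.3]},{"translation":[-0.9,1.3,1.1],"dr":[0,0,2.3]},{"translation":[-0.9,1.4,1.1],"dr":[0,0,2.3]}])

```text
time_s: 12.0
position: [0.4265, -0.1275, 0.1211]
orientation: [0.001, 0.994, -0.111, -0.001]
wrist_force: [-0.4, 0.0, 0.3]
finger_gap: 0.0599
```

Run:
```python
from h import *
p=w(-.13,.067);print(inv(observe()["position"]));rows([*p,.03],down(-13.05),4)
cv2.imwrite("pics/w7.png",capture("wrist"))
```

```text
[-0.13956882  0.05800612]
[0.24, -0.23, 2.28] [0.04, 0.01, 0.07]
[0.24, -0.23, 2.28] [0.04, 0.01, 0.07]
[0.24, -0.23, 2.28] [0.04, 0.01, 0.07]
[0.24, -0.23, 2.28] [0.04, 0.01, 0.07]
```

View pics/w7.png

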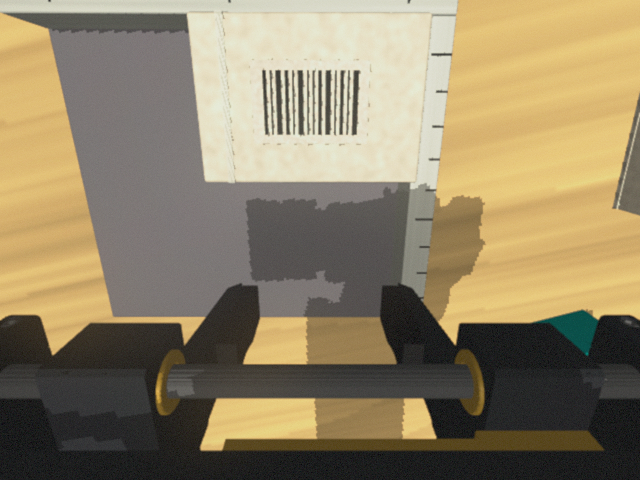

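Request:
play_rows(targets=[{"translation":[0,-0.4,2.3],"dr":[0,0,0]},{"translation":[0,-0.4,2.3],"dr":[0,0,0]},{"translation":[0.2,0,2.2],"dr":[0,0,0]},{"translation":[0.2,0,2.0],"dr":[0,0,0]},{"translation":[0.3,0,0.2],"dr":[0,0,0]}])

```text
time_s: 12.68
position: [0.4335, -0.1243, 0.0294]
orientation: [0.001, 0.994, -0.107, -0.001]
wrist_force: [-0.5, 1.0, -0.1]
finger_gap: 0.0599
```

Run:
```python
from h import *
p=w(-.099,.067);print(inv(observe()["position"]));rows([*p,.03],down(-13.05),4)
```

```text
[-0.13344789  0.06264934]
[0.86, -0.1, -0.02] [0.05, 0.04, 0.19]
[0.86, -0.1, -0.02] [0.05, 0.04, 0.19]
[0.86, -0.1, -0.02] [0.05, 0.04, 0.19]
[0.86, -0.11, -0.02] [0.05, 0.04, 0.19]
```

Request:
play_rows(targets=[{"translation":[1.0,0,0],"dr":[0,0,0.3]},{"translation":[0.8,0,0],"dr":[0,0,0.4]},{"translation":[0.6,0,0],"dr":[0,0,0]},{"translation":[0.5,0,0],"dr":[0,0,0]},{"translation":[0.4,0,0],"dr":[0,0,0]}])

```text
time_s: 13.3
position: [0.4673, -0.132, 0.0315]
orientation: [0.002, 0.994, -0.111, -0.001]
wrist_force: [-6.4, 1.6, 4.1]
finger_gap: 0.0597
```

Run:
```python
from h import *
p=w(-.099,.067);print(inv(observe()["position"]));rows([*p,.03],down(-13.05),1)
```

```text
[-0.09878757  0.06276604]
[-0.02, -0.42, 0.15] [0.26, 0.06, 0.32]
```

Request:
play_rows(targets=[{"translation":[0.2,0,0],"dr":[0,0,0]},{"translation":[0.3,0,0],"dr":[0,0,0]},{"translation":[-1.0,0,0],"dr":[0,0,0]},{"translation":[-1.0,0,-1],"dr":[0,0,0]},{"translation":[-1.0,0,-4],"dr":[0,0,0]}])

```text
time_s: 13.92
position: [0.4375, -0.1252, 0.0813]
orientation: [0.001, 0.994, -0.112, -0.006]
wrist_force: [-0.2, -0.8, 0.2]
finger_gap: 0.06
```

Request:
play_rows(targets=[{"translation":[0,0,-6],"dr":[0,0,-3]},{"translation":[0,0,-6],"dr":[0,0,-3]},{"translation":[0,-1,-6],"dr":[0,0,-3]},{"translation":[0,-4,-5],"dr":[0,0,-3]},{"translation":[0,-5,0],"dr":[0,0,-3]}], gripper=-1)

```text
time_s: 14.55
position: [0.4438, -0.029, 0.3205]
orientation: [-0.001, 1.0, 0.018, 0.0]
wrist_force: [0.6, 1.1, -1.0]
finger_gap: 0.088
```

Run:
```python
from h import *
print(observe()["position"],np.round(observe()["joints"],2))
rows([.45,.20,.27],down(4.2),5)
a=capture("scene");b=capture("side")
cv2.imwrite("pics/s8.png",cv2.resize(b[200:310,240:390],None,fx=5,fy=5))
cv2.imwrite("pics/c8.png",cv2.resize(a[225:335,220:370],None,fx=5,fy=5))
```

```text
[ 0.44383261 -0.02895527  0.32046459] [-0.56  0.43  0.79  1.99 -0.4   0.88 -1.09]
[0.29, -4.57, 1.02] [-0.02, -0.01, -0.42]
[0.32, -4.57, 1.02] [-0.02, -0.01, -0.42]
[0.36, -4.57, 1.01] [-0.02, -0.01, -0.42]
[0.39, -4.56, 1.01] [-0.02, -0.01, -0.42]
[0.42, -4.56, 1.01] [-0.02, -0.01, -0.42]
```

View pics/s8.png

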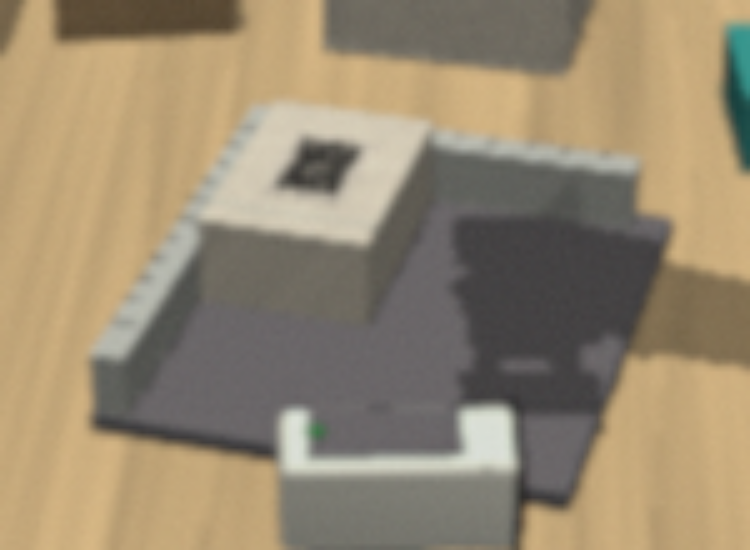

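View pics/c8.png

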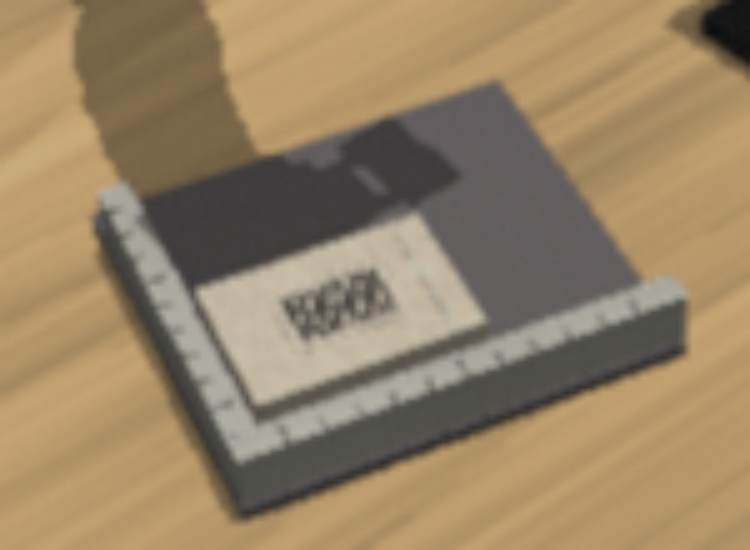

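Request:
play_rows(targets=[{"translation":[0.2,-4.6,1.0],"dr":[0,0,-0.4]},{"translation":[0.2,-4.6,1.0],"dr":[0,0,-0.4]},{"translation":[0.2,-4.6,1.0],"dr":[0,0,-0.4]},{"translation":[0.2,-4.5,1.0],"dr":[0,0,-0.4]},{"translation":[0.2,-4.5,1.0],"dr":[0,0,-0.4]}])

```text
time_s: 15.28
position: [0.4385, 0.2058, 0.2697]
orientation: [-0.004, 0.999, 0.036, -0.0]
wrist_force: [0.7, 0.1, 0.6]
finger_gap: 0.0884
```

Run:
```python
from h import *
print(observe()["position"],np.round(observe()["joints"],2))
im=capture("wrist");cv2.imwrite("pics/w9.png",im)
c=calibration("wrist");print(find_in("scanner_head","wrist"),find_in("scanner","wrist"))
for x,y in [(-.0475,-.021),(.0475,-.021),(.0475,.021),(-.0475,.021)]:
    cc,s=np.cos(np.radians(4.2)),np.sin(np.radians(4.2));print(proj(c,[.463+cc*x-s*y,.236+s*x+cc*y,.164]))
rows([.463,.236,.26],down(4.2),3)
```

```text
[0.43853776 0.20578977 0.26970067] [-0.98  0.56  0.74  1.97 -0.53  0.81 -1.45]
[{'point': [0.4689, 0.2338, 0.1661], 'p': 0.81}, {'point': [0.3297, 0.2433, 0.0181], 'p': 0.34}] [{'point': [0.4677, 0.2368, 0.1593], 'p': 0.56}]
[320.31353391 256.51355677]
[321.43047447 132.78737116]
[262.40758435 132.29562785]
[268.03541296 255.92266878]
[0.91, -0.91, 0.31] [-0.15, 0.03, 0.08]
[0.91, -0.91, 0.31] [-0.15, 0.03, 0.08]
[0.91, -0.91, 0.31] [-0.15, 0.03, 0.08]
```

View pics/w9.png

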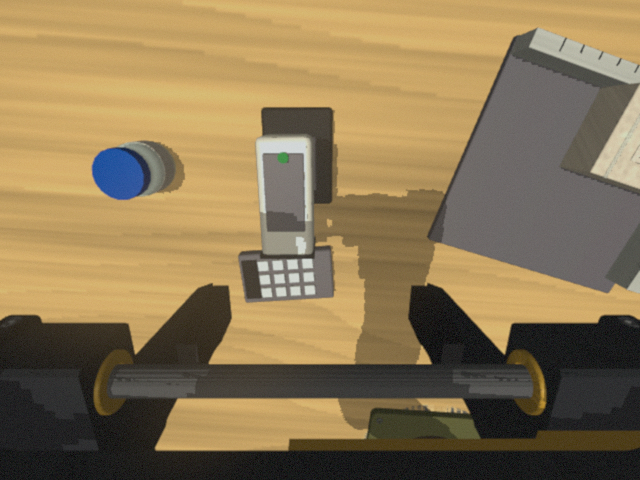

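Request:
play_rows(targets=[{"translation":[0.8,-1.1,0.5],"dr":[0,0,0]},{"translation":[0.8,-1.1,0.5],"dr":[0,0,0]},{"translation":[0.8,-1.0,0.5],"dr":[0,0,0]},{"translation":[0,0,1.5],"dr":[0,0,0]},{"translation":[0,0,1.0],"dr":[0,0,0]}])

```text
time_s: 16.05
position: [0.4626, 0.2388, 0.2279]
orientation: [-0.004, 0.999, 0.035, 0.0]
wrist_force: [0.3, 0.0, -0.8]
finger_gap: 0.0879
```

Run:
```python
from h import *
s=observe();print(s["position"],np.round(s["joints"],2))
im=capture("wrist");cv2.imwrite("pics/w10.png",im)
c=calibration("wrist")
for X,Y in [(.463,.236),(.463,.240)]:
  for x,y in [(-.0475,-.021),(.0475,-.021),(.0475,.021),(-.0475,.021)]:
    cc,sn=np.cos(np.radians(4.2)),np.sin(np.radians(4.2));print(np.round(proj(c,[X+cc*x-sn*y,Y+sn*x+cc*y,.164])))
R=R_now(s)
for t in [-.044,.044]: print("finger tip inner",proj(c,s["position"]+R.apply([0,t,0])))
rows([.463,.238,.123],down(4.2),3)
```

```text
[0.46263159 0.23881882 0.22787303] [-0.96  0.66  0.68  1.92 -0.6   0.77 -1.44]
[353. 313.]
[357. 180.]
[290. 180.]
[294. 313.]
[348. 313.]
[351. 180.]
[283. 180.]
[289. 313.]
finger tip inner [228.29071341 300.0147301 ]
finger tip inner [408.62068924 299.74341487]
[0.03, 0.05, 3.47] [-0.14, 0.01, -0.06]
[0.03, 0.04, 3.47] [-0.14, 0.01, -0.06]
[0.03, 0.03, 3.47] [-0.14, 0.01, -0.06]
```

View pics/w10.png

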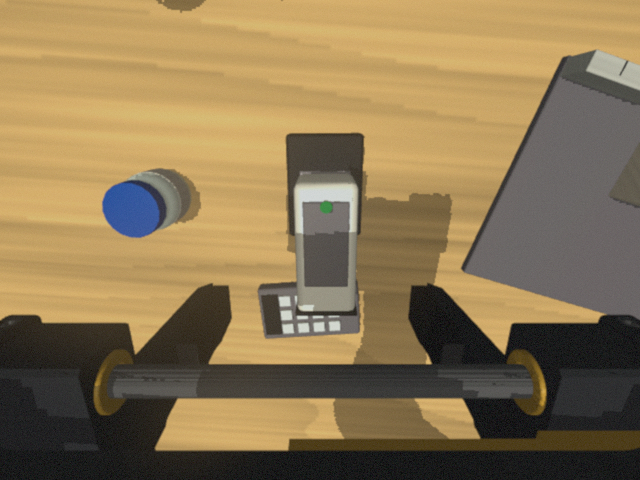

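Request:
play_rows(targets=[{"translation":[0.1,0.25,3.0],"dr":[-0.2,0,0]},{"translation":[0,0,3.0],"dr":[-0.2,0,0]},{"translation":[0,0,2.5],"dr":[0,0,0]},{"translation":[0,0,1.6],"dr":[0,0,0]},{"translation":[0,0,0.4],"dr":[0,0,0]}])

```text
time_s: 16.73
position: [0.4627, 0.2345, 0.1182]
orientation: [0.001, 0.999, 0.034, -0.001]
wrist_force: [0.4, 0.0, 0.3]
finger_gap: 0.0881
```

Run:
```python
from h import *
s=observe();print(s["position"],s["wrist_force"])
cv2.imwrite("pics/w11.png",capture("wrist"))
cv2.imwrite("pics/s11.png",cv2.resize(capture("side")[220:380,240:420],None,fx=4,fy=3.7))
rows([.463,.236,.123],down(4.2),1)
```

```text
[0.46269701 0.23446929 0.11820931] [0.37191155 0.01231985 0.25514653]
[-0.01, -0.13, -0.41] [0.04, -0.0, -0.33]
```

View pics/w11.png

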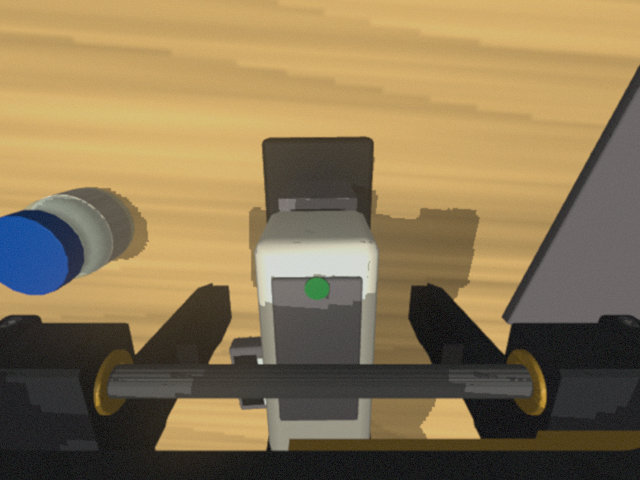

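View pics/s11.png

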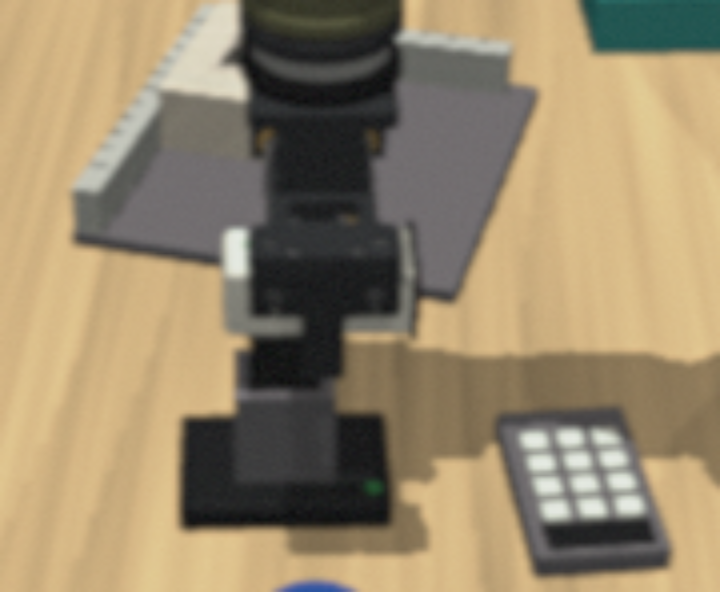

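Request:
play_rows(targets=[{"translation":[0,0,-0.3],"dr":[0,0,0]},{"translation":[0,0,0],"dr":[0,0,0]},{"translation":[0,0,0],"dr":[0,0,0]},{"translation":[0,0,0],"dr":[0,0,0]},{"translation":[0,0,0],"dr":[0,0,0]}], gripper=1, grip_force=40)

```text
time_s: 17.45
position: [0.4644, 0.2352, 0.1243]
orientation: [-0.0, 0.999, 0.034, 0.002]
wrist_force: [-0.1, -0.2, -1.5]
finger_gap: 0.0415
```

Run:
```python
from h import *
s=observe();print(s["position"],s["wrist_force"],s["finger_gap"],R_now(s).apply([0,0,1]),R_now(s).apply([1,0,0]))
```

```text
[0.46436594 0.23519861 0.12426977] [-0.06102647 -0.24729394 -1.49696674] 0.041490251924386955 [ 0.00371075  0.00102155 -0.99999259] [0.99768779 0.06785911 0.00377152]
```

Request:
play_rows(targets=[{"translation":[0,0,-1],"dr":[0,0,0]},{"translation":[0,0,-1.5],"dr":[0,0,0]},{"translation":[0,0,-2],"dr":[0,0,0]},{"translation":[0,0,-2.5],"dr":[0,0,0]},{"translation":[0,0,-3],"dr":[0,0,0]}])

```text
time_s: 18.08
position: [0.4626, 0.2343, 0.2284]
orientation: [0.001, 0.999, 0.034, 0.0]
wrist_force: [0.7, 0.3, -1.6]
finger_gap: 0.0416
```

Request:
play_rows(targets=[{"translation":[0,0,-3],"dr":[0,0,0]},{"translation":[0,0,-3],"dr":[0,0,0]},{"translation":[0,0,-2],"dr":[0,0,0]},{"translation":[0,0,0],"dr":[0,0,0]},{"translation":[0,0,0],"dr":[0,0,0]}])

```text
time_s: 18.7
position: [0.4618, 0.2333, 0.316]
orientation: [-0.0, 0.999, 0.033, 0.002]
wrist_force: [-0.0, -0.4, -2.4]
finger_gap: 0.0421
```

Run:
```python
from h import *
s=observe();print(s["position"],s["wrist_force"],s["finger_gap"],R_now(s).apply([0,0,1]))
cv2.imwrite("pics/s12.png",cv2.resize(capture("side")[150:380,220:450],None,fx=2.5,fy=2.5))
im=capture("scene");cv2.imwrite("pics/c12.png",cv2.resize(im[130:350,200:460],None,fx=3,fy=2.7))
```

```text
[0.46179302 0.23325372 0.31595376] [-0.02693576 -0.35670121 -2.3514032 ] 0.042091276464626966 [ 3.54389497e-03  9.95048557e-04 -9.99993225e-01]
```

View pics/s12.png

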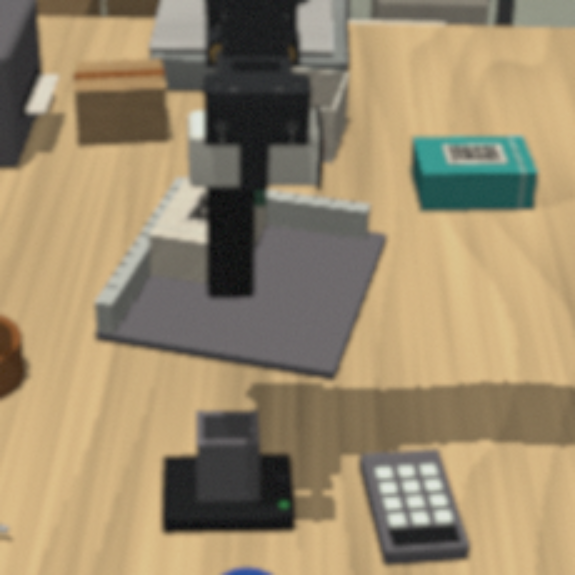

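View pics/c12.png

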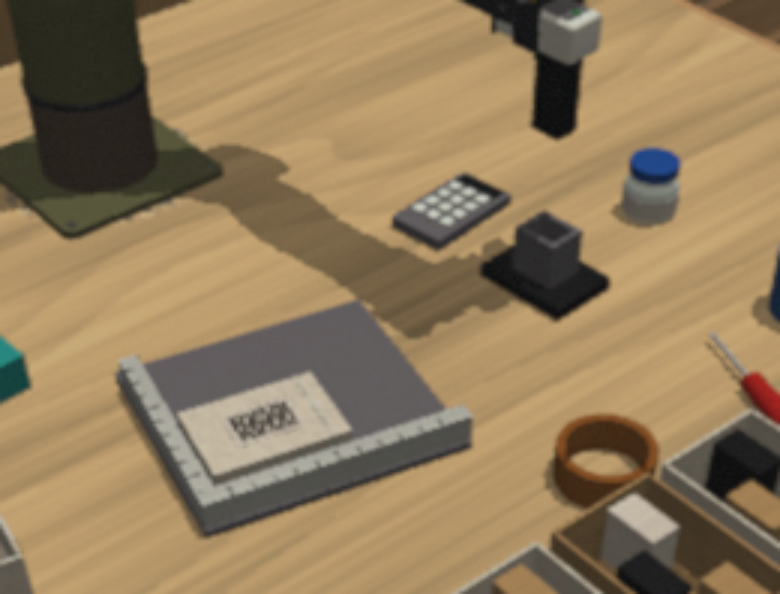

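```bash
cat >> h.py <<'E'
def goal(th=45,dist=.12,lab=None,off=(-.0015,0.0,-.0177)):
    lab=np.array([*w(-.045,.065),.062]) if lab is None else lab
    Rt=down(-13.05,th); X=Rt.apply([1,0,0])
    head=lab+X*(dist+.0475)
    return head-Rt.apply(off),Rt
E
python3 - <<'E'
from h import *
P,Rt=goal();print(P,Rt.as_matrix().round(2));rows(P,Rt,12)
E
```

```text
[ 0.64884657 -0.17182724  0.16898526] [[ 0.69 -0.23  0.69]
 [-0.16 -0.97 -0.16]
 [ 0.71  0.   -0.71]]
[1.33, 3.47, 1.23] [-0.55, 3.71, 1.32]
[1.33, 3.43, 1.35] [-0.55, 3.71, 1.32]
[1.32, 3.38, 1.46] [-0.55, 3.71, 1.32]
[1.29, 3.34, 1.58] [-0.55, 3.71, 1.32]
[1.27, 3.29, 1.7] [-0.55, 3.71, 1.32]
[1.23, 3.25, 1.81] [-0.55, 3.71, 1.32]
[1.18, 3.2, 1.92] [-0.55, 3.71, 1.32]
[1.13, 3.16, 2.02] [-0.55, 3.71, 1.32]
[1.07, 3.11, 2.12] [-0.55, 3.71, 1.32]
[1.0, 3.06, 2.22] [-0.55, 3.71, 1.32]
[0.92, 3.02, 2.31] [-0.55, 3.71, 1.32]
[0.84, 2.98, 2.4] [-0.55, 3.71, 1.32]
```

Request:
play_rows(targets=[{"translation":[1.3,3.5,0.3],"dr":[-0.5,3.7,1.3]},{"translation":[1.3,3.4,0.3],"dr":[-0.5,3.7,1.3]},{"translation":[1.3,3.4,0.4],"dr":[-0.5,3.7,1.3]},{"translation":[1.3,3.3,0.5],"dr":[-0.5,3.7,1.3]},{"translation":[1.3,3.3,0.6],"dr":[-0.5,3.7,1.3]}])

```text
time_s: 19.42
position: [0.5323, 0.0633, 0.3013]
orientation: [0.019, 0.986, -0.023, 0.164]
wrist_force: [0.7, -0.2, -1.7]
finger_gap: 0.0417
```

Request:
play_rows(targets=[{"translation":[1.3,3.2,0.8],"dr":[-0.5,3.7,1.3]},{"translation":[1.3,3.2,0.9],"dr":[-0.5,3.7,1.3]},{"translation":[1.3,3.2,1.0],"dr":[-0.5,3.7,1.3]},{"translation":[1.3,3.1,1.0],"dr":[-0.5,3.7,1.3]},{"translation":[1.3,3.0,1.0],"dr":[-0.5,3.7,1.3]}])

```text
time_s: 20.05
position: [0.6017, -0.1037, 0.3136]
orientation: [0.035, 0.953, -0.079, 0.291]
wrist_force: [1.3, 0.5, -2.1]
finger_gap: 0.0421
```

Run:
```python
from h import *
s=observe();print(s["position"],s["finger_gap"],np.round(s["joints"],2),s["wrist_force"])
P,Rt=goal();rows(P,Rt,5)
```

```text
[ 0.60167797 -0.10371622  0.31359077] 0.04207961860327763 [-0.13  0.42  0.26  2.12 -1.    0.04 -0.67] [ 1.33974932  0.48559874 -2.11861714]
[-0.67, 1.12, 3.07] [-0.24, 2.18, 0.65]
[-0.77, 1.12, 3.04] [-0.24, 2.18, 0.65]
[-0.88, 1.12, 3.02] [-0.24, 2.18, 0.65]
[-0.98, 1.11, 2.99] [-0.24, 2.18, 0.65]
[-1.08, 1.11, 2.95] [-0.24, 2.18, 0.65]
```

Run:
```python
from h import *
rows([.53,-.08,.32],down(10),5)
```

```text
[-1.16, -0.22, -0.95] [1.4, -6.7, -3.77]
[-1.25, -0.32, -0.8] [1.4, -6.7, -3.77]
[-1.31, -0.42, -0.64] [1.4, -6.7, -3.77]
[-1.34, -0.52, -0.47] [1.4, -6.7, -3.77]
[-1.35, -0.62, -0.3] [1.4, -6.7, -3.77]
```

Request:
play_rows(targets=[{"translation":[-1.2,-0.2,-0.9],"dr":[1.4,-6.7,-3.8]},{"translation":[-1.3,-0.3,-0.8],"dr":[1.4,-6.7,-3.8]},{"translation":[-1.3,-0.4,-0.6],"dr":[1.4,-6.7,-3.8]},{"translation":[-1.3,-0.5,-0.5],"dr":[1.4,-6.7,-3.8]},{"translation":[-1.3,-0.6,-0.3],"dr":[1.4,-6.7,-3.8]}])

```text
time_s: 20.68
position: [0.5278, -0.0898, 0.3107]
orientation: [-0.001, 0.997, 0.074, 0.001]
wrist_force: [0.9, 0.5, -2.3]
finger_gap: 0.0419
```

Request:
play_rows(targets=[{"translation":[0,0,0],"dr":[0,0,-9]},{"translation":[0,0,0],"dr":[0,0,-9]},{"translation":[0,0,0],"dr":[0,0,-9]},{"translation":[0,0,0],"dr":[0,0,-9]},{"translation":[0,0,0],"dr":[0,0,-9]}])

```text
time_s: 21.3
position: [0.5263, -0.0891, 0.3051]
orientation: [-0.003, 0.887, 0.462, -0.004]
wrist_force: [0.6, 0.5, -1.6]
finger_gap: 0.0417
```

Run:
```python
from h import *
s=observe();print(s["position"],s["finger_gap"],np.round(s["joints"],2),s["wrist_force"])
rows([.53,-.08,.3],down(90),5)
```

```text
[ 0.52629929 -0.08908888  0.30505167] 0.041662190006159214 [-0.26  0.54  0.56  1.77 -0.35  0.94 -0.16] [ 0.6159262   0.48763325 -1.59324485]
[0.19, -0.04, 0.1] [-0.12, 0.02, -6.99]
[0.2, -0.02, 0.1] [-0.12, 0.02, -6.99]
[0.2, 0.0, 0.1] [-0.12, 0.02, -6.99]
[0.19, 0.03, 0.1] [-0.12, 0.02, -6.99]
[0.19, 0.05, 0.1] [-0.12, 0.02, -6.99]
```

Joints have room in that direction; continue the turn.

Request:
play_rows(targets=[{"translation":[0,0,0],"dr":[0,0,-9]},{"translation":[0,0,0],"dr":[0,0,-9]},{"translation":[0,0,0],"dr":[0,0,-9]},{"translation":[0,0,0],"dr":[0,0,-9]},{"translation":[0,0,0],"dr":[0,0,-9]}])

```text
time_s: 21.92
position: [0.5233, -0.0892, 0.3001]
orientation: [-0.009, 0.633, 0.774, -0.006]
wrist_force: [-0.2, 0.0, -2.5]
finger_gap: 0.0417
```

Request:
play_rows(targets=[{"translation":[0,0,0],"dr":[0,0,-9]},{"translation":[0,0,0],"dr":[0,0,-9]},{"translation":[0,0,0],"dr":[0,0,-9]},{"translation":[0,0,0],"dr":[0,0,-9]},{"translation":[0,0,0],"dr":[0,0,-9]}])

```text
time_s: 22.55
position: [0.5202, -0.0899, 0.295]
orientation: [-0.015, 0.277, 0.961, -0.003]
wrist_force: [-0.4, 0.1, -1.9]
finger_gap: 0.0415
```

```bash
sed -i 's/Rt=down(-13.05,th)/Rt=down(166.95,th)/' h.py
python3 - <<'E'
from h import *
s=observe();print(s["position"],s["finger_gap"],np.round(s["joints"],2),s["wrist_force"])
P,Rt=goal();print(P);rows(P+[0,0,.06],Rt,8)
E
```

```text
[ 0.52023765 -0.0899191   0.2949548 ] 0.04152766572337734 [ 0.04  0.5   0.07  1.76 -0.04  0.91  1.14] [-0.39103907  0.11952592 -1.92043286]
[ 0.39163199 -0.1122081   0.16898526]
[1.19, -1.08, 0.87] [0.87, 5.36, -2.28]
[1.14, -1.02, 1.0] [0.87, 5.36, -2.28]
[1.08, -0.96, 1.12] [0.87, 5.36, -2.28]
[1.01, -0.9, 1.23] [0.87, 5.36, -2.28]
[0.93, -0.84, 1.33] [0.87, 5.36, -2.28]
[0.83, -0.78, 1.43] [0.87, 5.36, -2.28]
[0.72, -0.73, 1.51] [0.87, 5.36, -2.28]
[0.6, -0.68, 1.59] [0.87, 5.36, -2.28]
```

Request:
play_rows(targets=[{"translation":[1.2,-1.1,0.7],"dr":[0.9,5.4,-2.3]},{"translation":[1.1,-1.0,0.8],"dr":[0.9,5.4,-2.3]},{"translation":[1.1,-1.0,0.9],"dr":[0.9,5.4,-2.3]},{"translation":[1.0,-0.9,1.0],"dr":[0.9,5.4,-2.3]},{"translation":[0.9,-0.8,1.1],"dr":[0.9,5.4,-2.3]}])

```text
time_s: 23.18
position: [0.4389, -0.1059, 0.2608]
orientation: [-0.258, 0.168, 0.951, 0.027]
wrist_force: [-0.0, 0.4, -1.9]
finger_gap: 0.0419
```

Run:
```python
from h import *
s=observe();print(s["position"],s["finger_gap"],np.round(s["joints"],2),s["wrist_force"])
P,Rt=goal();print(P);rows(P+[0,0,.04],Rt,5)
```

```text
[ 0.43893541 -0.10592359  0.26079764] 0.04186448654070387 [ 0.18  0.7  -0.01  1.63 -0.05  1.34  1.42] [-0.04407929  0.43213036 -1.88781631]
[ 0.39163199 -0.1122081   0.16898526]
[0.21, -0.4, 1.33] [0.47, 2.96, -1.27]
[0.15, -0.38, 1.35] [0.47, 2.96, -1.27]
[0.09, -0.37, 1.36] [0.47, 2.96, -1.27]
[0.02, -0.36, 1.36] [0.47, 2.96, -1.27]
[-0.04, -0.35, 1.37] [0.47, 2.96, -1.27]
```

Request:
play_rows(targets=[{"translation":[0.2,-0.4,1.3],"dr":[0.5,3.0,-1.3]},{"translation":[0.2,-0.4,1.3],"dr":[0.5,3.0,-1.3]},{"translation":[0.1,-0.4,1.4],"dr":[0.5,3.0,-1.3]},{"translation":[0,-0.4,1.4],"dr":[0.5,3.0,-1.3]},{"translation":[0,-0.3,1.4],"dr":[0.5,3.0,-1.3]}])

```text
time_s: 23.8
position: [0.3881, -0.1131, 0.2047]
orientation: [-0.388, 0.1, 0.915, 0.044]
wrist_force: [-0.1, 0.7, -1.4]
finger_gap: 0.0416
```

Run:
```python
from h import *
s=observe();print(s["position"],s["finger_gap"],np.round(s["joints"],2),s["wrist_force"])
P,Rt=goal();print(P);rows(P,Rt,3)
b=capture("side");cv2.imwrite("pics/s13.png",cv2.resize(b[130:330,230:480],None,fx=3,fy=2.8))
b=capture("scene");cv2.imwrite("pics/c13.png",cv2.resize(b[130:350,150:430],None,fx=2.8,fy=2.7))
```

```text
[ 0.38806944 -0.11310043  0.20468173] 0.04158338472379516 [ 0.21  0.87 -0.04  1.63 -0.01  1.44  1.53] [-0.06350775  0.65074205 -1.39348466]
[ 0.39163199 -0.1122081   0.16898526]
[-0.93, 0.05, 0.75] [-0.08, -0.32, 0.15]
[-0.93, 0.05, 0.75] [-0.08, -0.32, 0.15]
[-0.92, 0.05, 0.76] [-0.08, -0.32, 0.15]
```

View pics/s13.png

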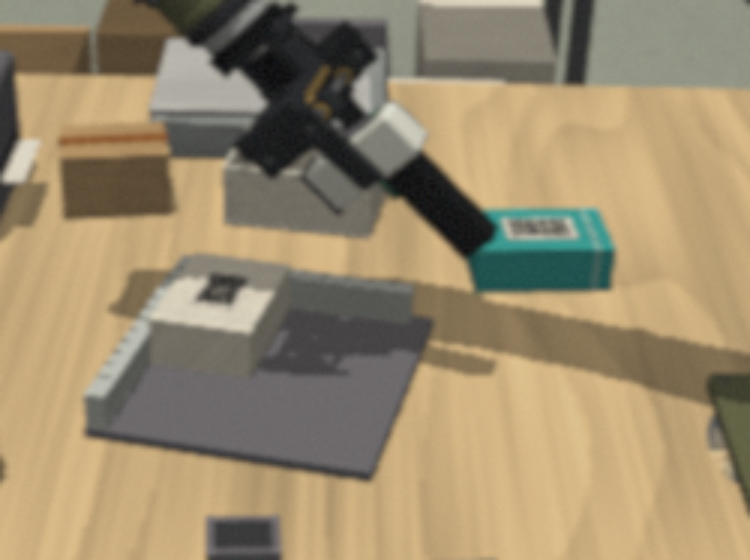

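View pics/c13.png

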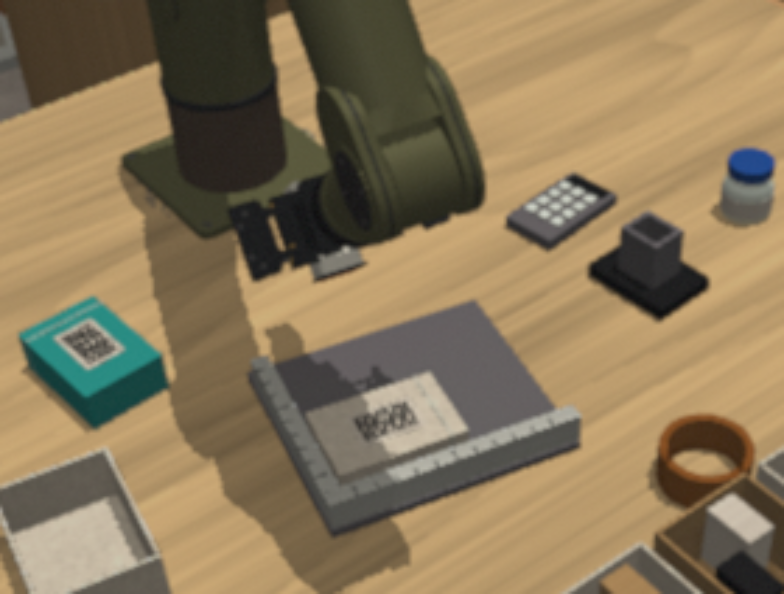

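Request:
play_rows(targets=[{"translation":[-0.9,0,0.7],"dr":[-0.1,-0.3,0.1]},{"translation":[-0.9,0,0.7],"dr":[-0.1,-0.3,0.1]},{"translation":[-0.6,0.1,0.5],"dr":[0,-0.3,0.1]},{"translation":[0,0,0],"dr":[0,0,0]},{"translation":[0,0,0],"dr":[0,0,0]}])

```text
time_s: 24.52
position: [0.392, -0.1123, 0.172]
orientation: [-0.38, 0.104, 0.918, 0.044]
wrist_force: [-0.6, -0.8, -2.2]
finger_gap: 0.0415
```

Run:
```python
from h import *
s=observe();print(s["position"],s["finger_gap"],np.round(s["joints"],2),s["wrist_force"])
P,Rt=goal();rows(P,Rt,1)
b=capture("side");cv2.imwrite("pics/s14.png",cv2.resize(b[150:310,230:430],None,fx=4,fy=3.7));cv2.imwrite("pics/w14.png",capture("wrist"))
def W(s):
    R=R_now(s);head=s["position"]+R.apply([-.0015,0,-.0177]);return head,head-R.apply([.0475,0,0]),R
h,wi,R=W(s);lab=np.array([*w(-.045,.065),.062]);print("win",wi,"label in win frame",R.inv().apply(lab-wi))
c=calibration("side")
for n,v in [("win",wi),("head",h),("foot",h+R.apply([.0175,0,.122])),("topcorner back",h+R.apply([.0475,0,-.022])),("window bottom",h+R.apply([-.0475,0,.022])),("window top",h+R.apply([-.0475,0,-.022]))]: print(n,(proj(c,v)-[230,150])*[4,3.7])
```

```text
[ 0.39195416 -0.11231207  0.17198067] 0.041525164422519516 [ 0.21  0.91 -0.04  1.64 -0.01  1.37  1.52] [-0.56435107 -0.79486263 -2.19155349]
[-0.19, 0.0, 0.24] [-0.01, 0.07, 0.09]
win [ 0.43794595 -0.12289051  0.14990938] label in win frame [-0.12189912 -0.00024237  0.00257797]
win [424.26712554 215.92762145]
head [478.59047595 177.58092135]
foot [629.41377249 295.04666736]
topcorner back [510.73193959 113.13982366]
window bottom [447.79297741 239.32747509]
window top [400.58640542 192.37372898]
```

View pics/s14.png

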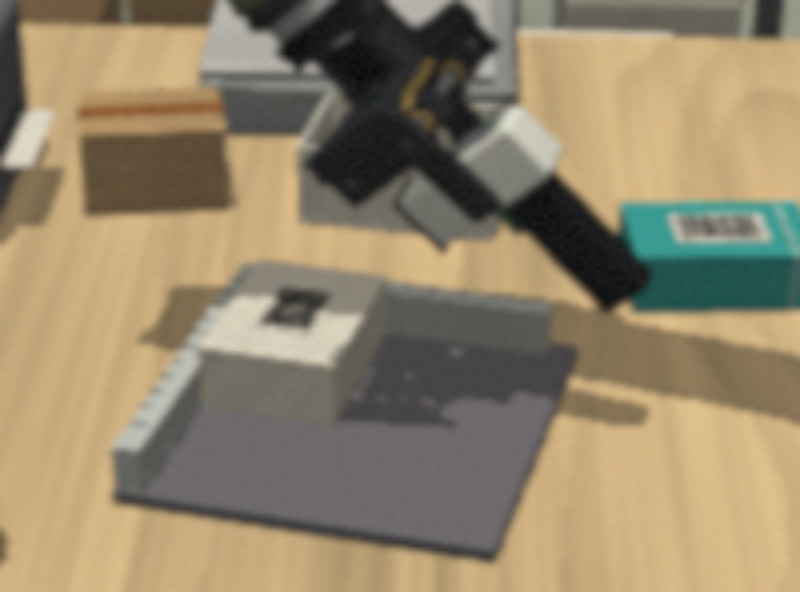

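View pics/w14.png

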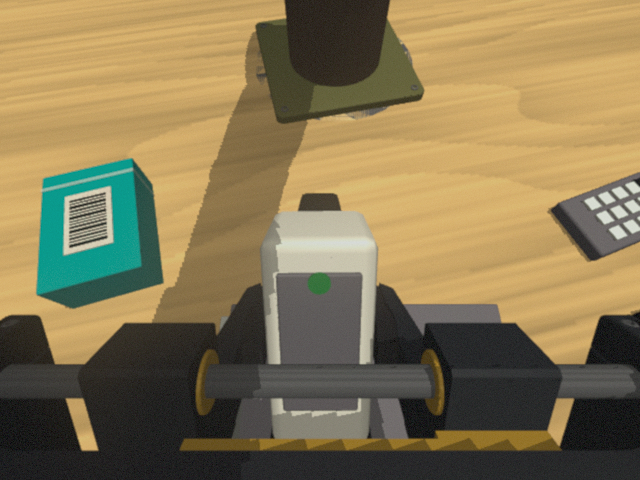

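Request:
play_rows(targets=[{"translation":[0,0,0],"dr":[0,0,0]},{"translation":[0,0,0],"dr":[0,0,0]},{"translation":[0,0,0],"dr":[0,0,0]},{"translation":[0,0,0],"dr":[0,0,0]},{"translation":[0,0,0],"dr":[0,0,0]}])

```text
time_s: 25.25
position: [0.3922, -0.1124, 0.1724]
orientation: [-0.379, 0.104, 0.918, 0.044]
wrist_force: [0.6, 0.7, -1.5]
finger_gap: 0.0414
```

```bash
python3 - <<'E'
from h import *
s=observe();print(s["position"],s["finger_gap"],np.abs(s["joint_vel"]).max())
R=R_now(s);wi=s["position"]+R.apply([-.049,0,-.0177]);lab=np.array([*w(-.045,.065),.062]);print(wi,R.inv().apply(lab-wi))
for n,o in [("scene",(220,225)),("side",(240,200))]:
    im=capture(n);c=calibration(n)
    im=cv2.resize(im[o[1]:o[1]+110,o[0]:o[0]+150],None,fx=5,fy=5)
    pts=[((proj(c,[*w(x,y),.062])-o)*5).astype(int) for x,y in [(0,0),(0,.13),(-.09,.13),(-.09,0)]]
    cv2.polylines(im,[np.array(pts)],True,(0,0,255),1);cv2.imwrite(f"pics/{n}15.png",im)
E
python3 -c "
import cv2,numpy as np
a=cv2.imread('pics/scene15.png');b=cv2.imread('pics/side15.png')
cv2.imwrite('pics/f15.png',np.hstack([a[:,100:500],b[:,0:400]]))"
```

```text
[ 0.39219451 -0.1123745   0.17244758] 0.0414170992460341 0.001478510897432539
[ 0.43820941 -0.12296223  0.15042897] [-0.12206931 -0.0002283   0.00327475]
```

View pics/f15.png

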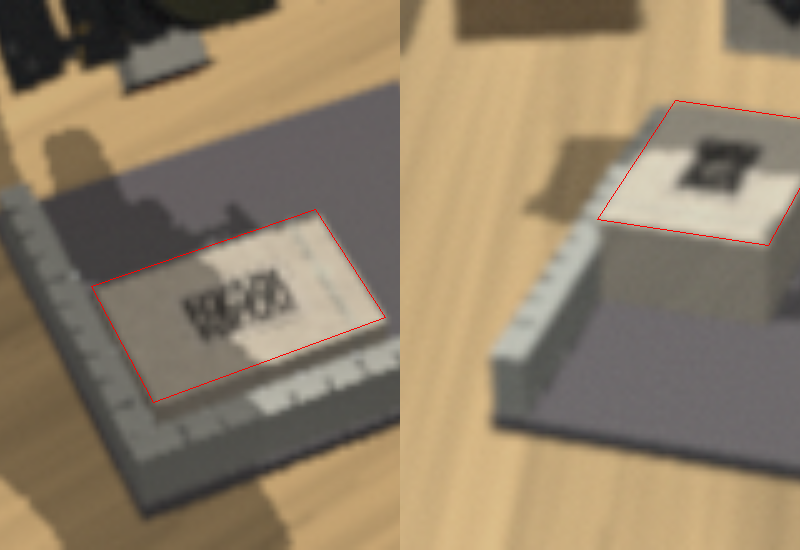

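The carton still lies on the home outline in both views, and the scanner is steady and clear of everything, so I'm handing in.

```bash
python3 -c "
from bench import *
print(sign_off())"
```

```text
the job is handed in; nothing more can be done
None
```

I pushed the carton home against both stops, then drew the scanner out, and handed in at about 25 s with it held over the label. The sign-off gave no verdict, so the checks below are all I have.

**Carton:** I pushed it against the far stop, then the right-hand stop, then the far stop again. Each push ended in firm contact of about 6–7 N at the expected finger position. In the last pictures it lies square on the computed home outline, to about 1–2 mm.

**Scanner:** I gripped the head at 40 N (finger gap 41.5 mm) and lifted it clear of the holder. The last check gave:
- **Aim:** the window looks about 45° down, with the label centre 122 mm ahead and about 3 mm off the line of sight. The aiming line is across the stripes. These figures come from the arm's pose and the estimated grip; the scanner's outline in the side picture agreed.
- **Height and contact:** the window is 150 mm up. The arm was still, and in the pictures the scanner touches only the gripper.

**What failed or disagreed:**
- **First aim:** I first tried aiming from the far side. That brought two wrist joints to the edge of their range, so I turned the scanner round and aimed from the robot's side instead.
- **Trained finder:** its positions were off by up to about 5 cm between cameras, so I used my own measurements from the pictures.
- **Right-hand stop:** one early wrist-camera reading of it was off by 6–9 mm. The contact positions agreed with the other two cameras.

The other things on the table look undisturbed in the pictures I took; I did not measure each one again at the end.

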